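Trip the hidden catch of a lamp house with a release rod

TASK

Take the steel release rod by its orange end, leave its foot butted in the red stop of the aluminium rest and lift the other end until the rod stands upright there. Push its foot through the yellow-edged slot in the sloping shoulder of the white lamp house and feel along the slot for the hidden catch, pressing it so that the grey cover springs open. Then lower the rod foot first down to the floor of the dark tool pot, let go of it there, and leave the pot standing and the other things on the bench alone.

Things in the scene. Friction and masses are not known exactly. Their poses are not given: they have to be found in the camera images.
- rod: round steel rod, 180 mm long, 12 mm thick, 150 g, ends rounded (radius 6 mm), 75 mm at the head end orange. x axis along it from foot to head; origin midway, on its underside as it lies (centre line at its z = +6 mm). At first it lies level on the rest, centre line 30 mm above the bench, foot against the stop, head end overhanging the rest by 73 mm on the robot's side
- rod_foot (a point): the very end of the bare steel foot, on the rod's centre line
- rod_head (a point): the very end of the orange head, on the rod's centre line. Held lightly (20 N) some 25 mm from this end, across the rod, the rod pivots between the fingers as it is raised; the foot may ride up the stop wall by 10 to 20 mm
- rest: fixed aluminium block 120 (x) x 50 (y) x 24 mm high, origin at the centre of its underside. The rod lies along its x axis, foot towards +x, head overhanging its -x edge. On top at the +x end a red stop wall, face at x = 48 mm, 26 mm high; two red cheeks 12 mm high, 17 mm apart, reach back from it to x = 22 mm and guide the foot sideways
- stop (a point): point on the red stop wall's face, midway between the cheeks, 6 mm above the top of the rest: where the foot's end touches while the rod lies there
- lamp_house: fixed white lamp house 200 (x) x 200 (y) x 110 mm high, origin on its underside 10 mm towards -x from the middle, front towards -x. Front wall (x = -90 mm) 60 mm high, then a shoulder 90 mm long rising at 30 degrees towards +x, then the level grey cover. The way into its slot is square to the shoulder: along (sin 30 deg, 0, -cos 30 deg) in its frame, the rod's head leaning towards the robot
- slot (a point): middle of the mouth of the yellow-edged slot, in the outer face of the shoulder, 82 mm above the bench. The slot is 80 mm long along the lamp house's y and 18 mm wide up the slope; the shell is 6 mm thick. A black dust brush just under the shell hides the inside; the rod passes through it without resistance
- catch_line (a point): point inside the lamp house 35 mm straight in (square to the shoulder) from point slot. The catch is a black pad 18 mm wide (y), 16 mm up the slope, its face at this depth, midway across the slot; its place along y is unknown, up to 26 mm either side. Pushing it 5 mm farther in (it gives 10) frees the cover; it resists with 2.5 N rising to about 8 N. Beside it the rod meets nothing to 60 mm depth
- cover (a joint): hinge of the grey cover on top of the lamp house, along its far (+x) edge: 0 = shut and caught, 1.0 rad = fully open. Once the catch is freed a spring swings it up to 1.0 rad in under a second and holds it there; it cannot be lifted before
- pot: loose dark steel tool pot, open on top, 86 mm across at the mouth, 100 mm high, wall 4 mm, 0.6 kg, its floor about 5 mm thick; origin at the centre of its underside
- sample_black: black resin-mounted metal sample, disc 38 mm across, 20 high, loose bystander; origin at the centre of its underside
- sample_red: red resin-mounted metal sample, disc 38 mm across, 20 high, loose bystander; origin at the centre of its underside
- etchant: amber bottle, 60 mm across, 140 high, loose bystander; origin at the centre of its underside
- polish: white jar with blue cap, 68 mm across, 90 high, loose bystander; origin at the centre of its underside
- dish: shallow glass dish, 90 mm across, 18 high, loose bystander; origin at the centre of its underside
- brush: flat brush 170 mm long lying on the black mat, loose bystander; origin midway under it
- sample_case: blue sample case, 120 x 90 x 40 mm, loose bystander; origin at the centre of its underside
Not all that is in view belongs to the job. What is shaped like the pot but pink, purple or turquoise is not meant.

How it is judged:
By the outcome, as a careful person would: the job done as asked, in the order asked, and still so for the second after the job is handed in, with the robot touching nothing.
It also fails if it takes over 61 s, if anything falls off the work surface, if the arm or the gripper's body presses on something with over 40 N, if the wrist force passes 120 N, or if a joint passes its speed limit or range.

ROBOT

A 6-joint arm with a two-finger parallel gripper is mounted at the origin on the work surface. World frame = base frame: x ahead of the robot, y to its left, z up, the work surface at z = 0. Lengths are in m, angles in rad, forces in N, time in s.
With the tool pointing down it reaches from about 0.35 to 0.775 m from the base axis. Payload 5.5 kg.
Tool frame: the origin (TCP) lies midway between the tips of the shut fingers; the grasp point (between the pads) lies 19 mm behind it; z points along the fingers, y is the line along which they close (so a half turn about z gives the same grasp; the last joint's range is limited). The gripper opens to 85 mm and grips with 20 to 120 N. Pads are 22 mm wide; open, the fingers measure 114 mm over their backs; the gripper's body (76 mm by 85 mm) begins 54 mm behind the grasp point. The pads swing forward as they close: fully open they stand 13 mm farther back than shut.
Start: joints at [1.099, 0.313, 0.046, 1.304, 0, 1.431], TCP at [0.187, 0.544, 0.231] pointing down, gripper open.
Joint ranges: [-2.76, 2.76], [-0.86, 1.69], [-1.03, 1.26], [-2.2, 2.34], [-1.47, 1.5], [-3.14, 3.14]. Speed limits (rad/s): [2.57, 2.57, 3.14, 3.14, 3.14, 3.14].

INTERFACE

Orientations are given as a unit quaternion [w, x, y, z].
In Python, from workcell import env gives the robot as it stands. The module is installed in compiled form; this text tells all that it offers.
- The arm moves only by the tool servo_tool, never from a script. Its argument "increments" is a list of rows, each an object of numbers: "grip": the closure, from 0 (fully open) to 1 (shut); "x", "y", "z": the shift along the tool's x, y, z in mm; "roll": the turn about the tool's z in degrees. In form: [{"grip": .., "x": .., "y": .., "z": .., "roll": ..}, ...]. A call has 1 to 5 rows; each row shifts and turns the commanded pose from where the row before left it, along the tool's axes as they then stand; what a row does not reach is not made up. A row lasts 1/12 s, in which the tool goes at most 41.7 mm and 7.16 degrees, less where a joint would pass 70% of its speed; a pose out of reach is approached as far as the arm can. A call is refused whole if a number of a shift passes 41.7 or a number of a turn 7.16, either way. A call with a gripper value outside its range is refused whole. The fingers move at their own pace and stop on an object; "grip_force" is the grip in N (left out, the last holds). Time passes only in rows, so rows that do not move let the fingers close. It gives the time, the measured TCP pose, the force, the opening and the grip force at its end, in the units of the state.
- env.get_state(): the state, without advancing time (a new reading comes with each control period).
- env.read_camera(name): name is "side" or "top" or "wrist"; returns the picture (400x640x3 uint8, red, green, blue); there is no depth.
- env.get_calibration(name): a dict with "vertical_fov" (degrees; the focal length in pixels is half the picture's height over the tangent of half this angle, whatever the lens; pixels are square), "cx", "cy" (the principal point, pixels), "rvec" (rotation vector, rad) and "tvec" (3), from world to camera coordinates, as OpenCV has them; the wrist camera has in their place "tool_from_camera" (4x4, takes a point from camera to tool coordinates, whose origin is the TCP and whose axes are the flange's). Camera axes: x right, y down, z forward; pixel columns grow to the right and rows downward; lengths in m; the calibration is good to about 2 mm. A picture is of the moment at which its call begins: read the wrist's pose just before it. get_calibration takes no time and is no camera call.
- env.hand_in(): hands the job in; it is judged then, once.
The state is a dict: "clock": time; "joint_pos": joint angles; "qvel": joint speeds; "tau": joint torques, N m; "tcp_pos": TCP position; "orientation": TCP orientation; "wrist_force": force on the tool from outside, world axes, zero at the start; "ft_torque": the same for the moment, N m; "finger_gap": finger opening in m; "grip_force": force on a finger pad.
Only numpy, scipy, OpenCV 4.12 (cv2) and the standard library are available. Lean on these libraries where they do the work, as an engineer would, in place of code of your own. Each camera call takes 0.05 s, during which the arm holds its last target. There are 200 camera calls.

## Working session

There is one attempt and no reset: what is moved stays moved. The work goes in short steps, Python scripts to look and compute and a tool call to move; the robot and the scene stay as the last step left them, time stands still between calls to the robot, and variables do not carry over. Pictures are saved under pics/ and viewed, at most 10 in all, crops included, and the job is handed in when it is done.

Besides the shell and the picture viewer there is one more tool, called as name([rows], argument=value, ...), one row to a line, values as JSON. servo_tool: Moves the arm, as the interface text tells. Its arguments: {"type":"object","properties":{"increments":{"type":"array"},"grip_force":{"type":"number"}},"required":["increments"]}

```bash
mkdir -p pics; cat > h.py <<'E'
import numpy as np, cv2
from workcell import env
from scipy.spatial.transform import Rotation as R
def K(c):
    f=200/np.tan(np.radians(c["vertical_fov"])/2)
    return np.array([[f,0,c["cx"]],[0,f,c["cy"]],[0,0,1]])
def cam(name,st=None):
    c=env.get_calibration(name)
    if name=="wrist":
        st=st or env.get_state(); q=st["orientation"]
        T=np.eye(4);T[:3,:3]=R.from_quat([q[1],q[2],q[3],q[0]]).as_matrix();T[:3,3]=st["tcp_pos"]
        M=T@np.array(c["tool_from_camera"]); return K(c),M[:3,:3],M[:3,3]
    Rw=cv2.Rodrigues(np.array(c["rvec"],float))[0]
    return K(c),Rw.T,-Rw.T@np.array(c["tvec"],float).ravel()
def ray(name,u,v,st=None):
    k,Rc,o=cam(name,st); d=Rc@np.linalg.inv(k)@np.array([u,v,1.]); return o,d/np.linalg.norm(d)
def onz(name,u,v,z,st=None):
    o,d=ray(name,u,v,st); return o+d*(z-o[2])/d[2]
def tri(a,b):
    (o1,d1),(o2,d2)=a,b
    A=np.stack([d1,-d2],1); s=np.linalg.lstsq(A,o2-o1,rcond=None)[0]
    p,q=o1+d1*s[0],o2+d2*s[1]; return (p+q)/2,np.linalg.norm(p-q)
def proj(name,P,st=None):
    k,Rc,o=cam(name,st); p=k@(Rc.T@(np.array(P)-o)); return p[:2]/p[2]
E
python3 - <<'E'
from h import *
for n in("top","side","wrist"):
    c=env.get_calibration(n); print({k:np.round(v,4).tolist() for k,v in c.items()})
    im=env.read_camera(n); cv2.imwrite(f"pics/{n}0.png",im[:,:,::-1])
    print(np.round(cam(n)[2],3))
s=env.get_state(); print({k:np.round(v,3).tolist() for k,v in s.items()})
E
```

```text
{'vertical_fov': 46.0037, 'cx': 320.5025, 'cy': 193.3474, 'rvec': [2.1818, -2.1695, 0.0704], 'tvec': [0.0163, 0.594, 1.6605]}
[ 0.464 -0.002  1.702]
{'vertical_fov': 53.8725, 'cx': 316.649, 'cy': 200.4565, 'rvec': [1.9727, -0.8711, 0.456], 'tvec': [-0.3881, 0.3167, 0.735]}
[-0.06  -0.609  0.645]
{'vertical_fov': 69.473, 'cx': 319.4927, 'cy': 203.1715, 'tool_from_camera': [[0.0006, -0.9506, -0.3104, 0.079], [1.0, 0.0004, 0.0008, 0.0003], [-0.0006, -0.3104, 0.9506, -0.1425], [0.0, 0.0, 0.0, 1.0]]}
[0.113 0.57  0.373]
{'clock': 0.15, 'joint_pos': [1.099, 0.314, 0.045, 1.304, -0.0, 1.431], 'qvel': [-0.001, -0.001, 0.002, -0.0, 0.002, 0.0], 'tau': [0.001, -48.107, 29.881, 0.014, -0.0, 0.0], 'tcp_pos': [0.187, 0.543, 0.231], 'orientation': [-0.0, 0.165, 0.986, -0.001], 'wrist_force': [0.072, 0.572, 0.279], 'ft_torque': [0.01, 0.02, -0.007], 'grip_force': 0.0, 'finger_gap': 0.086}
```

View pics/top0.png

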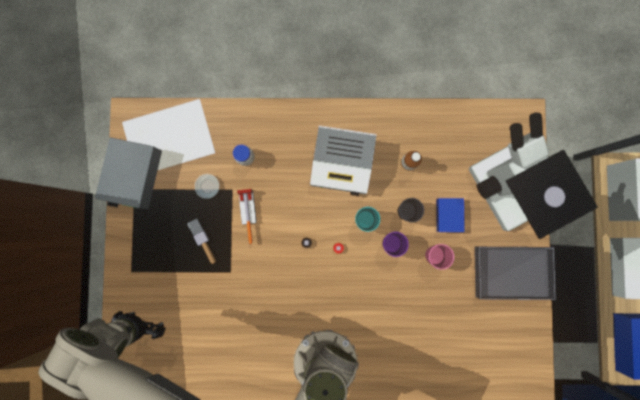

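View pics/side0.png

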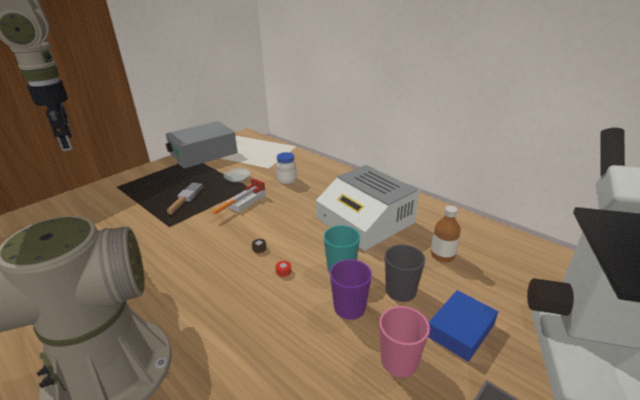

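Top view: the rod lies at about (248,190)-(251,243) with its orange end at the bottom, the red stop is at (245,192), and the yellow slot is at (340,176). There are four pot shapes: turquoise (368,219), purple (396,244), pink (440,257) and dark (411,210). The dark one fits the description. I'll confirm it in one enlarged crop and measure.

```bash
python3 - <<'E'
from h import *
out=[]
for n,boxes in(("top",[(225,180,265,250),(310,160,370,200),(355,180,475,270)]),("side",[(205,170,275,225),(315,180,380,225),(310,215,440,380)])):
    im=cv2.imread(f"pics/{n}0.png"); hsv=cv2.cvtColor(im,cv2.COLOR_BGR2HSV)
    for nm,lo,hi,b in(("orange",(5,190,120),(14,255,255),boxes[0]),("red",(0,150,60),(4,255,255),boxes[0]),("yellow",(18,110,100),(34,255,255),boxes[1])):
        m=np.zeros(im.shape[:2],np.uint8); x0,y0,x1,y1=b
        m[y0:y1,x0:x1]=cv2.inRange(hsv,lo,hi)[y0:y1,x0:x1]
        cs=cv2.findContours(m,0,2)[0]
        if cs:
            pts=np.vstack(cs); r=cv2.minAreaRect(pts); print(n,nm,int((m>0).sum()),np.round(r[0],1),np.round(r[1],1),np.round(cv2.boxPoints(r),1).tolist())
    for (x0,y0,x1,y1) in boxes:
        c=im[y0:y1,x0:x1]; s=min(260/(x1-x0),290/(y1-y0)); c=cv2.resize(c,None,fx=s,fy=s,interpolation=cv2.INTER_CUBIC)
        o=np.zeros((295,265,3),np.uint8); o[:c.shape[0],:c.shape[1]]=c; out.append(o); print((x0,y0),round(s,3))
cv2.imwrite("pics/c1.png",np.vstack([np.hstack(out[:3]),np.hstack(out[3:])]))
E
```

```text
top orange 21 [249. 233.] [16.   1.4] [[247.60000610351562, 225.10000610351562], [249.0, 225.0], [250.5, 241.0], [249.10000610351562, 241.10000610351562]]
top red 59 [244.5 194.4] [ 8.6 12. ] [[238.0, 190.89999389648438], [249.89999389648438, 189.39999389648438], [251.0, 197.89999389648438], [239.0, 199.39999389648438]]
top yellow 34 [339.8 176.1] [23.3  4.6] [[327.8999938964844, 176.8000030517578], [328.5, 172.3000030517578], [351.6000061035156, 175.39999389648438], [351.0, 180.0]]
(225, 180) 4.143
(310, 160) 4.333
(355, 180) 2.167
side orange 46 [223.4 206.3] [ 2.2 22. ] [[213.39999389648438, 211.0], [232.1999969482422, 199.6999969482422], [233.39999389648438, 201.60000610351562], [214.5, 212.89999389648438]]
side red 101 [255.4 185.5] [16.  11.2] [[245.8000030517578, 187.5], [250.1999969482422, 177.1999969482422], [264.8999938964844, 183.5], [260.5, 193.8000030517578]]
side yellow 83 [350.1 202.8] [24.8  8.2] [[337.29998779296875, 200.10000610351562], [341.5, 193.0], [362.8999938964844, 205.5], [358.70001220703125, 212.60000610351562]]
(205, 170) 3.714
(315, 180) 4.0
(310, 215) 1.758
```

View pics/c1.png

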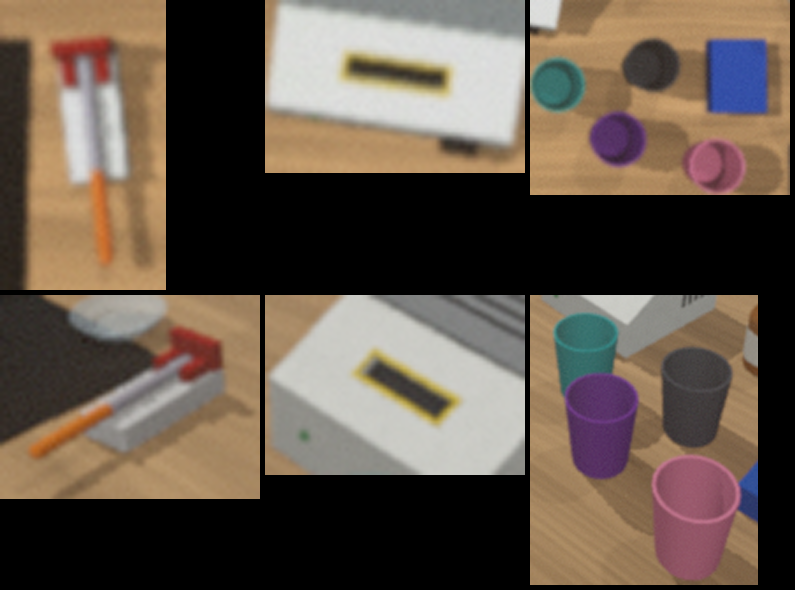

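The crop confirms it: the dark pot's mouth is at top (410,210) and side (404,258), while the other three are clearly coloured. Rod: foot (245.5,193), head (250.6,243). Slot: (340,176.5).

```bash
python3 - <<'E'
from h import *
p=lambda *a:print(*[np.round(x,4) if not isinstance(x,str) else x for x in a])
h=onz("top",250.6,243.2,.03); f=onz("top",245.5,193.3,.03)
p("head",h,"foot",f,"len",np.linalg.norm(h-f),"yaw",np.degrees(np.arctan2(*(f-h)[1::-1])))
p("tri head",*tri(ray("top",250.1,242.5),ray("side",214.4,212.3)))
s=onz("top",339.9,176.3,.082);p("slot",s,*tri(ray("top",339.9,176.3),ray("side",350.3,202.9)))
a=onz("top",328.2,174.5,.082);b=onz("top",351.3,177.7,.082);p("slot ydir",a,b,np.degrees(np.arctan2(*(a-b)[1::-1]))-90,np.linalg.norm(a-b))
p("pot",onz("top",410.4,210,.1),*tri(ray("top",410.4,210),ray("side",404.4,257.7)))
q=env.get_state()["orientation"];Rm=R.from_quat([q[1],q[2],q[3],q[0]]).as_matrix();p(Rm)
E
```

```text
head [0.4152 0.2658 0.03  ] foot [0.5921 0.2871 0.03  ] len 0.1782 yaw 6.8816
tri head [0.4194 0.2666 0.029 ] 0.0041
slot [ 0.6487 -0.0478  0.082 ] [ 0.6497 -0.0488  0.0813] 0.0027
slot ydir [ 0.6548 -0.0073  0.082 ] [ 0.6441 -0.0871  0.082 ] -7.6686 0.0806
pot [ 0.5328 -0.2867  0.1   ] [ 0.5342 -0.2891  0.0959] 0.0041
[[-9.454e-01  3.258e-01 -6.000e-04]
 [ 3.258e-01  9.454e-01 -1.300e-03]
 [ 2.000e-04 -1.400e-03 -1.000e+00]]
```

```bash
cat >> h.py <<'E'
def plan(target,xang,n=None,step=38):
    s=env.get_state();q=s["orientation"];M=R.from_quat([q[1],q[2],q[3],q[0]]).as_matrix()
    d=(np.array(target)-s["tcp_pos"])*1000; a=np.degrees(np.arctan2(M[1,0],M[0,0]))
    r=(a-xang+180)%360-180; n=n or int(max(np.ceil(np.linalg.norm(d)/step),np.ceil(abs(r)/7)))
    for i in range(n):
        print(i,np.round(M.T@(d/n),1),round(r/n,2)); M=M@R.from_euler("z",r/n,degrees=True).as_matrix()
    print("from",np.round(s["tcp_pos"],4),"xang",round(a,1),"t",round(s["clock"],2),"F",np.round(s["wrist_force"],1),"gap",round(float(s["finger_gap"]),4),"grip",np.round(s["grip_force"],1))
E
python3 -c "
from h import *
plan([.442,.269,.13],186.9)"
```

```text
0 [-30.  -16.    9.2] -2.36
1 [-29.3 -17.2   9.2] -2.36
2 [-28.6 -18.4   9.2] -2.36
3 [-27.8 -19.6   9.2] -2.36
4 [-27.  -20.7   9.2] -2.36
5 [-26.1 -21.8   9.2] -2.36
6 [-25.2 -22.9   9.2] -2.36
7 [-24.2 -23.9   9.2] -2.36
8 [-23.2 -24.9   9.2] -2.36
9 [-22.2 -25.8   9.2] -2.36
10 [-21.1 -26.7   9.2] -2.36
from [0.1872 0.5433 0.2306] xang 161.0 t 0.15 F [0.1 0.6 0.3] gap 0.0856 grip 0.0
```

servo_tool([
  {"grip": 0, "x": -30, "y": -16, "z": 9, "roll": -2.4},
  {"grip": 0, "x": -29, "y": -17, "z": 9, "roll": -2.4},
  {"grip": 0, "x": -29, "y": -18, "z": 9, "roll": -2.4},
  {"grip": 0, "x": -28, "y": -20, "z": 9, "roll": -2.4},
  {"grip": 0, "x": -27, "y": -21, "z": 9, "roll": -2.4},
], grip_force=20)

```text
clock: 0.57
tcp_pos: [0.3042, 0.4179, 0.1857]
orientation: [-0.0, 0.06, 0.998, -0.0]
wrist_force: [0.4, 0.8, -0.0]
finger_gap: 0.0852
grip_force: 0.0
```

servo_tool([
  {"grip": 0, "x": -26, "y": -22, "z": 9, "roll": -2.4},
  {"grip": 0, "x": -25, "y": -23, "z": 9, "roll": -2.4},
  {"grip": 0, "x": -24, "y": -24, "z": 9, "roll": -2.4},
  {"grip": 0, "x": -23, "y": -25, "z": 9, "roll": -2.4},
  {"grip": 0, "x": -22, "y": -26, "z": 9, "roll": -2.4},
])

```text
clock: 0.98
tcp_pos: [0.4198, 0.293, 0.1408]
orientation: [-0.0, -0.045, 0.999, 0.0]
wrist_force: [0.6, 0.9, 0.5]
finger_gap: 0.0854
grip_force: 0.0
```

servo_tool([
  {"grip": 0, "x": -21, "y": -27, "z": 9, "roll": -2},
  {"grip": 0, "x": 0, "y": 0, "z": 0, "roll": 0},
  {"grip": 0, "x": 0, "y": 0, "z": 0, "roll": 0},
])

```text
clock: 1.23
tcp_pos: [0.4429, 0.2677, 0.1314]
orientation: [-0.001, -0.059, 0.998, -0.0]
wrist_force: [-1.0, 0.4, -0.5]
finger_gap: 0.0851
grip_force: 0.0
```

```bash
python3 - <<'E'
from h import *
st=env.get_state(); im=env.read_camera("wrist")[:,:,::-1].copy(); cv2.imwrite("pics/w1.png",im)
hsv=cv2.cvtColor(im,cv2.COLOR_BGR2HSV)
m=cv2.inRange(hsv,(5,170,110),(15,255,255)); n,l,s,c=cv2.connectedComponentsWithStats(m)
i=1+np.argmax(s[1:,4]); pts=np.argwhere(l==i)[:,::-1].astype(np.float32); print(s[i])
r=cv2.minAreaRect(pts); bp=cv2.boxPoints(r); print(np.round(r[0],1),np.round(r[1],1))
e=sorted(range(4),key=lambda k:bp[k][1]); A=(bp[e[0]]+bp[e[1]])/2;B=(bp[e[2]]+bp[e[3]])/2
a=onz("wrist",*A,.03,st);b=onz("wrist",*B,.03,st);print(A,B,np.round(a,4),np.round(b,4),np.linalg.norm(a-b),np.degrees(np.arctan2(*(a-b)[1::-1])))
u=(a-b)/np.linalg.norm(a-b); plan(b+u*.025+[0,0,-.017],180+np.degrees(np.arctan2(u[1],u[0])))
E
```

```text
[315 173  14  86 704]
[321.5 215.5] [85. 13.]
[321.5 173. ] [321.5 258. ] [0.4162 0.2664 0.03  ] [0.4976 0.2763 0.03  ] 0.0819789751188423 -173.08823793177908
0 [-1.2  0.   4.6] 6.92
1 [-1.2  0.2  4.6] 6.92
2 [-1.2  0.3  4.6] 6.92
3 [-1.1  0.5  4.6] 6.92
4 [-1.   0.6  4.6] 6.92
5 [-1.   0.7  4.6] 6.92
6 [-0.9  0.8  4.6] 6.92
7 [-0.8  0.9  4.6] 6.92
8 [-0.7  1.   4.6] 6.92
9 [-0.5  1.1  4.6] 6.92
10 [-0.4  1.1  4.6] 6.92
11 [-0.3  1.2  4.6] 6.92
12 [-0.1  1.2  4.6] 6.92
13 [0.  1.2 4.6] 6.92
14 [0.2 1.2 4.6] 6.92
15 [0.3 1.2 4.6] 6.92
16 [0.5 1.1 4.6] 6.92
17 [0.6 1.  4.6] 6.92
18 [0.7 1.  4.6] 6.92
19 [0.8 0.9 4.6] 6.92
20 [0.9 0.8 4.6] 6.92
21 [1.  0.7 4.6] 6.92
22 [1.1 0.5 4.6] 6.92
23 [1.1 0.4 4.6] 6.92
24 [1.2 0.3 4.6] 6.92
25 [1.2 0.1 4.6] 6.92
from [0.4422 0.2687 0.1319] xang -173.1 t 1.28 F [-0.8  0.3 -0.2] gap 0.0852 grip 0.0
```

View pics/w1.png

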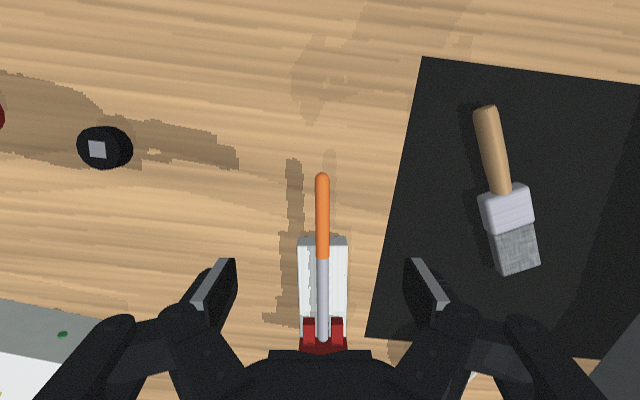

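Rod seen in the wrist view: head at (321.5,173), end of the orange at (321.5,258), yaw 6.9°. It is already aligned with the tool, so I descend and grip lightly.

servo_tool([
  {"grip": 0, "x": 0, "y": 0, "z": 36, "roll": 0},
  {"grip": 0, "x": 0, "y": 0, "z": 36, "roll": 0},
  {"grip": 0, "x": 0, "y": 0, "z": 30, "roll": 0},
  {"grip": 0, "x": 0.5, "y": 0, "z": 16, "roll": 0},
  {"grip": 1, "x": 0, "y": 0, "z": 0, "roll": 0},
], grip_force=20)

```text
clock: 1.7
tcp_pos: [0.4377, 0.2692, 0.011]
orientation: [-0.003, -0.062, 0.998, -0.001]
wrist_force: [-0.8, -0.3, -0.2]
finger_gap: 0.0755
grip_force: 0.0
```

servo_tool([
  {"grip": 1},
  {"grip": 1},
  {"grip": 1},
  {"grip": 1},
  {"grip": 1},
])

```text
invalid input at $.increments[0]: expected keys grip, x, y, z, roll
```

servo_tool([
  {"grip": 1},
  {"grip": 1},
  {"grip": 1},
])

```text
invalid input at $.increments[0]: expected keys grip, x, y, z, roll
```

servo_tool([
  {"grip": 1, "x": 0, "y": 0, "z": 0, "roll": 0},
  {"grip": 1, "x": 0, "y": 0, "z": 0, "roll": 0},
  {"grip": 1, "x": 0, "y": 0, "z": 0, "roll": 0},
  {"grip": 1, "x": 0, "y": 0, "z": 0, "roll": 0},
  {"grip": 1, "x": 0, "y": 0, "z": 0, "roll": 0},
])

```text
clock: 2.12
tcp_pos: [0.4428, 0.2698, 0.0156]
orientation: [0.001, -0.061, 0.998, 0.0]
wrist_force: [-0.0, -0.5, 0.0]
finger_gap: 0.0124
grip_force: 0.2
```

servo_tool([
  {"grip": 1, "x": 0, "y": 0, "z": 0, "roll": 0},
  {"grip": 1, "x": 0, "y": 0, "z": 0, "roll": 0},
  {"grip": 1, "x": 0, "y": 0, "z": 0, "roll": 0},
])

```text
clock: 2.37
tcp_pos: [0.4427, 0.2697, 0.0149]
orientation: [0.001, -0.061, 0.998, 0.0]
wrist_force: [0.7, 2.1, 2.4]
finger_gap: 0.0112
grip_force: 20.7
```

servo_tool([
  {"grip": 1, "x": -2, "y": 0, "z": 0, "roll": 0},
  {"grip": 1, "x": -1, "y": 0, "z": -8, "roll": 0},
  {"grip": 1, "x": -1, "y": 0, "z": -8, "roll": 0},
  {"grip": 1, "x": -1, "y": 0, "z": -8, "roll": 0},
  {"grip": 1, "x": -2, "y": 0, "z": -7, "roll": 0},
])

```text
clock: 2.78
tcp_pos: [0.4469, 0.2696, 0.0455]
orientation: [-0.002, -0.061, 0.998, -0.0]
wrist_force: [-6.4, -0.3, -1.2]
finger_gap: 0.0109
grip_force: 20.4
```

servo_tool([
  {"grip": 1, "x": -4, "y": 0, "z": -15, "roll": 0},
  {"grip": 1, "x": -5, "y": 0, "z": -14, "roll": 0},
  {"grip": 1, "x": -7, "y": 0, "z": -14, "roll": 0},
  {"grip": 1, "x": 0, "y": 0, "z": 0, "roll": 0},
])

```text
clock: 3.12
tcp_pos: [0.4648, 0.2723, 0.0912]
orientation: [-0.0, -0.061, 0.998, 0.0]
wrist_force: [-7.3, -1.0, 2.1]
finger_gap: 0.0113
grip_force: 21.2
```

```bash
python3 - <<'E'
from h import *
im=env.read_camera("side")[:,:,::-1]; im2=env.read_camera("wrist")[:,:,::-1]
a=cv2.resize(im[100:250,170:330],None,fx=2.5,fy=2.5,interpolation=cv2.INTER_CUBIC);b=cv2.resize(im2,(400,250))
cv2.imwrite("pics/s2.png",np.vstack([a,b]) )
E
```

```text
(no output)
```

View pics/s2.png

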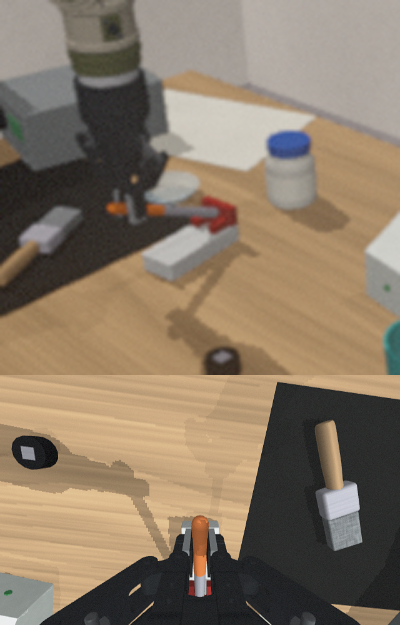

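The side crop shows the rod raised by about 30° with its foot still in the red stop, near (218,212) in the crop. I carry on along the arc.

servo_tool([
  {"grip": 1, "x": -8, "y": 0, "z": -13, "roll": 0},
  {"grip": 1, "x": -9, "y": 0, "z": -12, "roll": 0},
  {"grip": 1, "x": -10, "y": 0, "z": -11, "roll": 0},
  {"grip": 1, "x": -12, "y": 0, "z": -10, "roll": 0},
  {"grip": 1, "x": -12, "y": 0, "z": -8, "roll": 0},
])

```text
clock: 3.63
tcp_pos: [0.5156, 0.2783, 0.144]
orientation: [0.0, -0.061, 0.998, 0.0]
wrist_force: [-1.9, 0.1, -0.5]
finger_gap: 0.0112
grip_force: 20.9
```

servo_tool([
  {"grip": 1, "x": -14, "y": 0, "z": -7, "roll": 0},
  {"grip": 1, "x": -14, "y": 0, "z": -6, "roll": 0},
  {"grip": 1, "x": 0, "y": 0, "z": 0, "roll": 0},
])

```text
clock: 3.88
tcp_pos: [0.5466, 0.2821, 0.1573]
orientation: [0.003, -0.06, 0.998, 0.001]
wrist_force: [-0.3, 0.6, -1.5]
finger_gap: 0.0113
grip_force: 20.8
```

```bash
cat > look.py <<'E'
import sys
from h import *
plan([.5,0,.2],180,1)
im=env.read_camera("side")[:,:,::-1]; im2=env.read_camera("wrist")[:,:,::-1]
x0,y0=int(sys.argv[2]),int(sys.argv[3])
a=cv2.resize(im[y0:y0+150,x0:x0+160],None,fx=2.5,fy=2.5,interpolation=cv2.INTER_CUBIC);b=cv2.resize(im2,(600,375))[:,100:500]
cv2.imwrite(f"pics/{sys.argv[1]}.png",np.hstack([a,b]))
E
python3 look.py s3 180 100
```

```text
0 [  80.1 -274.4  -43.3] 6.94
from [0.5466 0.2821 0.1573] xang -173.1 t 3.88 F [-0.3  0.6 -1.5] gap 0.0113 grip 20.8
```

View pics/s3.png

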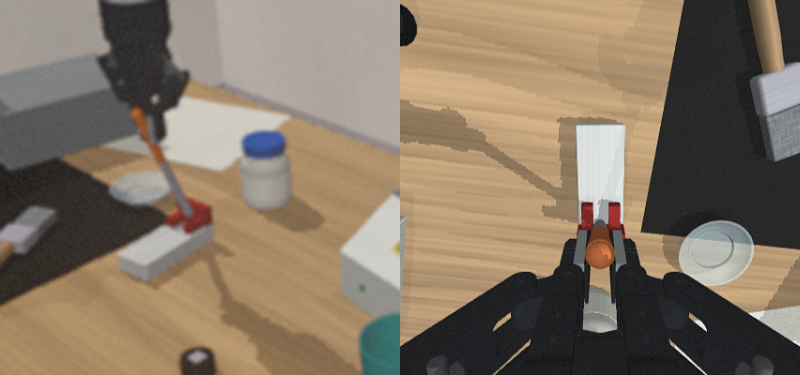

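Side crop: foot still in the stop, rod at about 74°. Finish to upright.

servo_tool([
  {"grip": 1, "x": -14, "y": 0, "z": -3, "roll": 0},
  {"grip": 1, "x": -14, "y": 0, "z": -1, "roll": 0},
  {"grip": 1, "x": -10, "y": 0, "z": 0, "roll": 0},
  {"grip": 1, "x": -4, "y": 0, "z": 0, "roll": 0},
  {"grip": 1, "x": 0, "y": 0, "z": 0, "roll": 0},
])

```text
clock: 4.4
tcp_pos: [0.5843, 0.2866, 0.1585]
orientation: [-0.001, -0.061, 0.998, -0.0]
wrist_force: [-0.0, -0.3, -1.7]
finger_gap: 0.0107
grip_force: 21.8
```

servo_tool([
  {"grip": 1, "x": 0, "y": 0, "z": 0, "roll": 0},
  {"grip": 1, "x": 0, "y": 0, "z": 0, "roll": 0},
  {"grip": 1, "x": 0, "y": 0, "z": 0, "roll": 0},
])

```text
clock: 4.65
tcp_pos: [0.584, 0.2868, 0.1593]
orientation: [-0.0, -0.061, 0.998, -0.0]
wrist_force: [-0.8, -0.2, -2.9]
finger_gap: 0.0112
grip_force: 21.9
```

```bash
python3 look.py s4 180 100
```

```text
0 [ 118.4 -274.4  -40.7] 7.01
from [0.584  0.2868 0.1593] xang -173.0 t 4.65 F [-0.8 -0.2 -2.9] gap 0.0112 grip 21.9
```

View pics/s4.png

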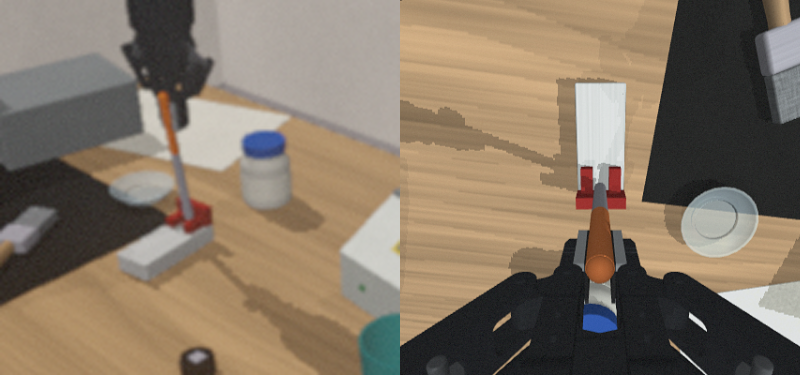

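```bash
cat >> h.py <<'E'
def rodplane(uv,p0,yaw,name="side"):
    n=np.array([-np.sin(np.radians(yaw)),np.cos(np.radians(yaw)),0]); o,d=ray(name,*uv)
    return o+d*((np.array(p0)-o)@n)/(d@n)
def rodang(p0,yaw,half=45):
    """orange part of the rod, near the grasp, in the side picture -> points in the vertical plane, tilt from vertical (+ = head towards robot)"""
    im=env.read_camera("side")[:,:,::-1]; hsv=cv2.cvtColor(np.ascontiguousarray(im),cv2.COLOR_BGR2HSV)
    m=cv2.inRange(hsv,(4,150,90),(16,255,255)); c=proj("side",p0).astype(int); k=np.zeros_like(m)
    k[max(c[1]-half,0):c[1]+half,c[0]-half:c[0]+half]=255; m&=k
    n,l,s,_=cv2.connectedComponentsWithStats(m)
    pts=np.vstack([np.argwhere(l==i)[:,::-1] for i in range(1,n) if s[i,4]>5]).astype(np.float32)
    vx,vy,x,y=cv2.fitLine(pts,cv2.DIST_HUBER,0,.01,.01).ravel(); t=(pts-[x,y])@[vx,vy]
    e=[np.array([x,y])+q*np.array([vx,vy]) for q in(t.min()-.5,t.max()+.5)]; e.sort(key=lambda q:q[1])
    a,b=[rodplane(q,p0,yaw) for q in e]; v=a-b; h=-(v[0]*np.cos(np.radians(yaw))+v[1]*np.sin(np.radians(yaw)))
    print("px",np.round(e,1).tolist(),len(pts),"top",np.round(a,4),"bot",np.round(b,4),"len",round(float(np.linalg.norm(v)),4),"tilt",round(float(np.degrees(np.arctan2(h,v[2]))),1))
    return a,b
E
python3 - <<'E'
from h import *
st=env.get_state(); g=np.array(st["tcp_pos"])+[0,0,.019]; rodang(g,6.9)
print(rodplane((180+163/2.5,100+92/2.5),g,6.9),rodplane((180+187/2.5,100+215/2.5),g,6.9))
E
```

```text
px [[243.10000610351562, 136.10000610351562], [260.3999938964844, 189.39999389648438]] 73 top [0.5677 0.2848 0.2119] bot [0.6118 0.2901 0.0124] len 0.2044 tilt 12.6
[0.57536861 0.28573137 0.20704807] [0.58934178 0.28742231 0.03557841]
```

servo_tool([
  {"grip": 1, "x": -6, "y": 0, "z": 0, "roll": 0},
  {"grip": 1, "x": 0, "y": 0, "z": 1, "roll": 0},
  {"grip": 1, "x": 0, "y": 0, "z": 0, "roll": 0},
  {"grip": 1, "x": 0, "y": 0, "z": 0, "roll": 0},
  {"grip": 1, "x": 0, "y": 0, "z": 0, "roll": 0},
])

```text
clock: 5.22
tcp_pos: [0.5908, 0.2876, 0.1582]
orientation: [0.0, -0.061, 0.998, 0.0]
wrist_force: [-1.6, 0.2, -1.2]
finger_gap: 0.0111
grip_force: 20.3
```

```bash
sed -i 's/(4,150,90),(16,255,255)/(7,150,90),(16,255,255)/; s/>5\]/>8]/' h.py; python3 - <<'E'
from h import *
st=env.get_state(); g=np.array(st["tcp_pos"])+[0,0,.019]; print(g,st["wrist_force"]); rodang(g,6.9)
E
```

```text
[0.59082065 0.28758924 0.17722677] [-1.64666307  0.15156337 -1.16451484]
px [[245.89999389648438, 135.3000030517578], [250.8000030517578, 160.60000610351562]] 60 top [0.5786 0.2861 0.2105] bot [0.5856 0.287  0.1263] len 0.0845 tilt 4.8
```

The rod stands upright to within a few degrees and the foot is in the stop. Next I tilt it back towards 30° with a slight downward press, for the slot.

servo_tool([
  {"grip": 1, "x": 2, "y": 0, "z": 2, "roll": 0},
  {"grip": 1, "x": 13, "y": 0, "z": 2, "roll": 0},
  {"grip": 1, "x": 15, "y": 0, "z": 3, "roll": 0},
  {"grip": 1, "x": 15, "y": 0, "z": 4, "roll": 0},
  {"grip": 1, "x": 15, "y": 0, "z": 5.5, "roll": 0},
])

```text
clock: 5.68
tcp_pos: [0.5324, 0.2807, 0.1438]
orientation: [0.003, -0.061, 0.998, 0.001]
wrist_force: [-1.9, 1.0, 3.8]
finger_gap: 0.0105
grip_force: 19.4
```

servo_tool([
  {"grip": 1, "x": 14, "y": 0, "z": 7, "roll": 0},
  {"grip": 1, "x": 2, "y": 0, "z": 1, "roll": 0},
  {"grip": 1, "x": 0, "y": 0, "z": 0, "roll": 0},
], grip_force=20)

```text
clock: 5.93
tcp_pos: [0.5141, 0.2783, 0.1345]
orientation: [-0.0, -0.061, 0.998, 0.0]
wrist_force: [-3.6, -0.7, 7.6]
finger_gap: 0.0085
grip_force: 19.2
```

```bash
python3 - <<'E'
from h import *
st=env.get_state(); g=np.array(st["tcp_pos"])+[0,0,.019]; print(g,st["wrist_force"]); rodang(g,6.9)
E
```

```text
[0.51410566 0.27830559 0.15349399] [-3.62449973 -0.7451308   7.58831617]
px [[221.3000030517578, 157.0], [236.0, 174.60000610351562]] 69 top [0.4785 0.274  0.181 ] bot [0.5211 0.2792 0.1066] len 0.0859 tilt 30.0
```

```bash
python3 look.py s5 170 100
```

```text
0 [  48.9 -274.5  -65.2] 7.01
from [0.5151 0.2785 0.1349] xang -173.0 t 5.98 F [-4.8 -0.7  8.6] gap 0.0084 grip 19.2
```

View pics/s5.png

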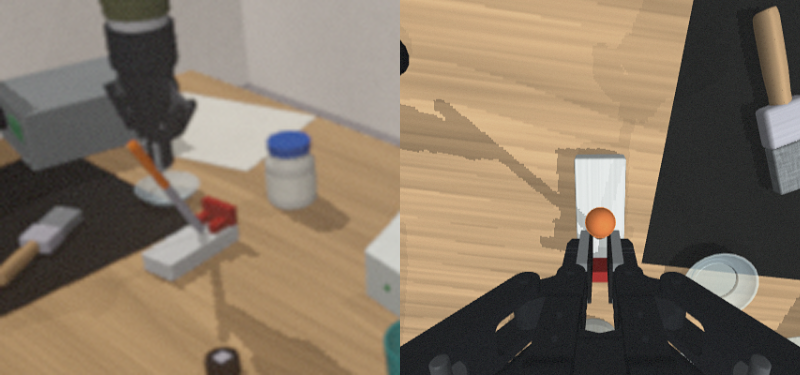

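The foot has slid about 25 mm back off the stop, and the 8.5 mm gap suggests the rod is near the edge of the pads. I'll work out from the head's pixel in the wrist view, (320,237), where the rod sits in the tool frame.

```bash
python3 - <<'E'
from h import *
c=env.get_calibration("wrist");k=K(c);T=np.array(c["tool_from_camera"])
# tool frame: rod in plane y=0; hemisphere centre at (x,z); ray from camera
for n,v in(("s3",270),("s4",286),("s5",237)):
    d=T[:3,:3]@np.linalg.inv(k)@[320,v,1]; o=T[:3,3]
    print(n,[(int(z*1000),round(float((o+d*(z-o[2])/d[2])[0]*1000,),1)) for z in(-.05,-.045,-.04,-.035,-.03)])
im=env.read_camera("wrist"); hsv=cv2.cvtColor(im,cv2.COLOR_RGB2HSV); m=cv2.inRange(hsv,(4,150,80),(16,255,255))[150:330,270:370]
cs=max(cv2.findContours(m,0,2)[0],key=cv2.contourArea);x,y,w,h=cv2.boundingRect(cs);print(x+270,y+150,w,h)
E
```

```text
s3 [(-50, 23.0), (-45, 20.0), (-40, 17.0), (-35, 14.0), (-30, 10.9)]
s4 [(-50, 16.2), (-45, 12.9), (-40, 9.5), (-35, 6.1), (-30, 2.7)]
s5 [(-50, 36.2), (-45, 33.9), (-40, 31.6), (-35, 29.3), (-30, 27.0)]
304 222 33 32
```

Head ball: 33 px across gives a depth of about 105 mm, so the rod sits about 15 mm off the pad centre, at the lower corner on the robot's side. Before it slips out, I lay it back down along the same arc and regrip.

servo_tool([
  {"grip": 1, "x": 13.5, "y": 0, "z": 7.5, "roll": 0},
  {"grip": 1, "x": 12.5, "y": 0, "z": 9, "roll": 0},
  {"grip": 1, "x": 11.5, "y": 0, "z": 10.5, "roll": 0},
  {"grip": 1, "x": 10, "y": 0, "z": 11.5, "roll": 0},
  {"grip": 1, "x": 9, "y": 0, "z": 12.5, "roll": 0},
])

```text
clock: 6.55
tcp_pos: [0.4606, 0.2718, 0.0832]
orientation: [0.002, -0.061, 0.998, 0.0]
wrist_force: [0.4, 0.2, -0.4]
finger_gap: 0.0
grip_force: 0.0
```

servo_tool([
  {"grip": 1, "x": 7, "y": 0, "z": 13, "roll": 0},
  {"grip": 1, "x": 5, "y": 0, "z": 13.5, "roll": 0},
  {"grip": 1, "x": 4, "y": 0, "z": 14, "roll": 0},
  {"grip": 1, "x": 2, "y": 0, "z": 12, "roll": 0},
  {"grip": 1, "x": 0, "y": 0, "z": 0, "roll": 0},
])

```text
clock: 6.97
tcp_pos: [0.4409, 0.2688, 0.0285]
orientation: [-0.001, -0.061, 0.998, -0.0]
wrist_force: [-1.1, -1.0, -0.3]
finger_gap: 0.0002
grip_force: 0.0
```

```bash
python3 - <<'E'
from h import *
st=env.get_state(); g=np.array(st["tcp_pos"])+[0,0,.01]; print(g,st["wrist_force"],st["finger_gap"],st["grip_force"]); 
try: rodang(g,6.9)
except Exception as e: print(e)
im=env.read_camera("wrist");cv2.imwrite("pics/w6.png",im[:,:,::-1]); hsv=cv2.cvtColor(im,cv2.COLOR_RGB2HSV); m=cv2.inRange(hsv,(5,170,90),(15,255,255))
n,l,s,c=cv2.connectedComponentsWithStats(m);print([x.tolist() for x in s[1:] if x[4]>50])
E
```

```text
[0.44085051 0.26880943 0.03850082] [-1.08167196 -0.95505399 -0.28887965] 0.0001555242510993495 0.0
px [[224.10000610351562, 208.39999389648438], [203.1999969482422, 225.8000030517578]] 101 top [0.4576 0.2708 0.0222] bot [0.3762 0.261  0.0071] len 0.0834 tilt -79.6
[[313, 137, 21, 109, 1587]]
```

The rod slipped out and now leans with its head on the bench at about (0.376,0.261) and its middle on the edge of the rest. That is recoverable. I'll measure it from the wrist picture and raise the gripper open.

servo_tool([
  {"grip": 0.4, "x": 0, "y": 0, "z": -35, "roll": 0},
  {"grip": 0.4, "x": 0, "y": 0, "z": -30, "roll": 0},
  {"grip": 0.4, "x": 0, "y": 0, "z": -20, "roll": 0},
  {"grip": 0.4, "x": 10, "y": 0, "z": 0, "roll": 0},
  {"grip": 0.4, "x": 0, "y": 0, "z": 0, "roll": 0},
])

```text
clock: 7.48
tcp_pos: [0.4323, 0.2686, 0.1177]
orientation: [0.002, -0.061, 0.998, 0.001]
wrist_force: [-1.2, 0.0, -0.4]
finger_gap: 0.0509
grip_force: 0.0
```

```bash
cat > m.py <<'E'
from h import *
def rodw(zh,zo):
    st=env.get_state(); im=env.read_camera("wrist"); hsv=cv2.cvtColor(im,cv2.COLOR_RGB2HSV); m=cv2.inRange(hsv,(5,160,90),(15,255,255))
    n,l,s,c=cv2.connectedComponentsWithStats(m); i=1+np.argmax(s[1:,4]); print(s[i])
    r=cv2.minAreaRect(np.argwhere(l==i)[:,::-1].astype(np.float32)); bp=sorted(cv2.boxPoints(r),key=lambda q:q[1])
    A=(bp[0]+bp[1])/2;B=(bp[2]+bp[3])/2
    a=onz("wrist",*A,zh,st);b=onz("wrist",*B,zo,st);v=b-a
    print(A,B,"head",np.round(a,4),"orange end",np.round(b,4),"len",np.linalg.norm(v),"yaw",np.degrees(np.arctan2(v[1],v[0])))
    return a,b
if __name__=="__main__":
    import sys; rodw(float(sys.argv[1]),float(sys.argv[2])); plan([.42,.267,.006],186.9,1)
E
python3 m.py .006 .022
```

```text
[ 314  138   15   93 1243]
[321. 138.] [321. 230.] head [0.3779 0.2635 0.006 ] orange end [0.4566 0.2732 0.022 ] len 0.08086499410398962 yaw 7.039277839883305
0 [ 12.    0.2 110.3] 0.1
from [0.4317 0.2682 0.1163] xang -173.0 t 7.53 F [-0.9 -0.9 -0.1] gap 0.0512 grip 0.0
```

servo_tool([
  {"grip": 0.4, "x": 7, "y": -1, "z": 36, "roll": 0},
  {"grip": 0.4, "x": 6, "y": 0, "z": 36, "roll": 0},
  {"grip": 0.4, "x": 0, "y": 0, "z": 28, "roll": 0},
  {"grip": 1, "x": 0, "y": 0, "z": 8, "roll": 0},
  {"grip": 1, "x": 0, "y": 0, "z": 0, "roll": 0},
], grip_force=60)

```text
clock: 7.95
tcp_pos: [0.4162, 0.2643, 0.0045]
orientation: [-0.003, -0.061, 0.998, -0.001]
wrist_force: [-0.6, -0.3, -0.0]
finger_gap: 0.0281
grip_force: 0.0
```

servo_tool([
  {"grip": 1, "x": 0, "y": 0, "z": 0, "roll": 0},
  {"grip": 1, "x": 0, "y": 0, "z": 0, "roll": 0},
  {"grip": 1, "x": 0, "y": 0, "z": 0, "roll": 0},
  {"grip": 1, "x": 0, "y": 0, "z": 0, "roll": 0},
  {"grip": 1, "x": 0, "y": 0, "z": 0, "roll": 0},
])

```text
clock: 8.37
tcp_pos: [0.4196, 0.2658, 0.0083]
orientation: [0.001, -0.061, 0.998, 0.0]
wrist_force: [0.2, 0.5, 0.3]
finger_gap: 0.0095
grip_force: 58.6
```

servo_tool([
  {"grip": 1, "x": 0, "y": 0.5, "z": -8, "roll": 0},
  {"grip": 1, "x": 0, "y": 0.5, "z": -12, "roll": 0},
  {"grip": 1, "x": -12, "y": 0.5, "z": -2, "roll": 0},
  {"grip": 1, "x": -14, "y": 0, "z": 0, "roll": 0},
  {"grip": 1, "x": -12, "y": 0, "z": 0, "roll": 0},
])

```text
clock: 8.78
tcp_pos: [0.4573, 0.272, 0.0307]
orientation: [0.001, -0.061, 0.998, 0.0]
wrist_force: [-1.2, -0.2, -2.8]
finger_gap: 0.0093
grip_force: 58.5
```

```bash
python3 - <<'E'
from h import *
st=env.get_state(); g=np.array(st["tcp_pos"])+[0,0,.008]; print(g,st["wrist_force"],st["finger_gap"],st["grip_force"]); rodang(g,6.9)
from m import rodw; rodw(.028,.045)
E
```

```text
[0.45734171 0.27202034 0.038716  ] [-1.21784658 -0.15344317 -2.78012466] 0.009299278913499224 58.547149300575256
px [[231.89999389648438, 195.1999969482422], [213.5, 213.1999969482422]] 60 top [0.4944 0.2765 0.0489] bot [0.4187 0.2673 0.026 ] len 0.0796 tilt -73.3
[ 308  186   24  152 3106]
[319.5 186. ] [319.5 337. ] head [0.4197 0.2675 0.028 ] orange end [0.5008 0.2774 0.045 ] len 0.08347885352195746 yaw 6.966145009573577
```

servo_tool([
  {"grip": 1, "x": 6, "y": 0, "z": 5, "roll": 0},
  {"grip": 1, "x": 0, "y": 0, "z": 8, "roll": 0},
  {"grip": 1, "x": 0, "y": 0, "z": 3, "roll": 0},
  {"grip": 1, "x": 0, "y": 0, "z": 0, "roll": 0},
  {"grip": 0.5, "x": 0, "y": 0, "z": 0, "roll": 0},
])

```text
clock: 9.3
tcp_pos: [0.4487, 0.2706, 0.0129]
orientation: [-0.001, -0.061, 0.998, -0.0]
wrist_force: [0.1, 0.2, -0.7]
finger_gap: 0.0204
grip_force: 0.0
```

servo_tool([
  {"grip": 0.5, "x": 0, "y": 0, "z": 0, "roll": 0},
  {"grip": 0.5, "x": 0, "y": 0, "z": 0, "roll": 0},
  {"grip": 0.5, "x": 0, "y": 0, "z": -20, "roll": 0},
  {"grip": 0.5, "x": 0, "y": 0, "z": -35, "roll": 0},
  {"grip": 0.5, "x": 0, "y": 0, "z": -35, "roll": 0},
])

```text
clock: 9.72
tcp_pos: [0.4487, 0.2702, 0.1029]
orientation: [-0.002, -0.061, 0.998, -0.001]
wrist_force: [1.2, 0.5, 0.2]
finger_gap: 0.0426
grip_force: 0.0
```

```bash
python3 - <<'E'
from h import *
st=env.get_state(); g=np.array([.44,.27,.03]); print(st["tcp_pos"],st["wrist_force"],st["finger_gap"]); rodang(g,6.9)
from m import rodw; rodw(.03,.03)
E
```

```text
[0.44872643 0.27022147 0.10290842] [1.18919494 0.49028218 0.22746529] 0.042566830920217735
px [[231.39999389648438, 201.60000610351562], [209.5, 214.1999969482422]] 88 top [0.4887 0.2759 0.0291] bot [0.405  0.2658 0.0303] len 0.0844 tilt -90.8
[ 312  151   15   98 1399]
[319. 151.] [319. 248.] head [0.406  0.2663 0.03  ] orange end [0.4882 0.2764 0.03  ] len 0.08287558669345114 yaw 7.006934179093981
```

The rod lies flat on the rest again (z = 0.03), with its foot 10 mm short of the stop and the yaw right. Now I regrip with the rod deeper between the pads and slide it up to the stop.

servo_tool([
  {"grip": 0.5, "x": 9, "y": 0, "z": 34, "roll": 0},
  {"grip": 0.5, "x": 9, "y": 0, "z": 34, "roll": 0},
  {"grip": 0.5, "x": 0, "y": 0, "z": 22, "roll": 0},
  {"grip": 0.5, "x": 0, "y": 0, "z": 8, "roll": 0},
  {"grip": 1, "x": 0, "y": 0, "z": 0, "roll": 0},
], grip_force=20)

```text
clock: 10.23
tcp_pos: [0.4304, 0.2678, 0.0031]
orientation: [-0.002, -0.061, 0.998, -0.001]
wrist_force: [-0.1, 0.7, -0.1]
finger_gap: 0.0318
grip_force: 0.0
```

servo_tool([
  {"grip": 1, "x": 0, "y": 0, "z": 0, "roll": 0},
  {"grip": 1, "x": 0, "y": 0, "z": 0, "roll": 0},
  {"grip": 1, "x": 0, "y": 0, "z": 0, "roll": 0},
  {"grip": 1, "x": 0, "y": 0, "z": 0, "roll": 0},
  {"grip": 1, "x": 0, "y": 0, "z": 0, "roll": 0},
])

```text
clock: 10.65
tcp_pos: [0.4335, 0.2691, 0.0063]
orientation: [0.001, -0.061, 0.998, 0.0]
wrist_force: [1.2, 0.4, 1.0]
finger_gap: 0.0108
grip_force: 19.9
```

servo_tool([
  {"grip": 1, "x": -4, "y": 0, "z": 0, "roll": 0},
  {"grip": 1, "x": -4, "y": 0, "z": 0, "roll": 0},
  {"grip": 1, "x": -2, "y": 0, "z": 0, "roll": 0},
  {"grip": 1, "x": -1, "y": 0, "z": 0, "roll": 0},
  {"grip": 1, "x": 0, "y": 0, "z": 0, "roll": 0},
])

```text
clock: 11.07
tcp_pos: [0.4438, 0.2701, 0.0055]
orientation: [0.0, -0.061, 0.998, 0.0]
wrist_force: [-1.1, -0.4, 3.7]
finger_gap: 0.0111
grip_force: 20.1
```

```bash
python3 - <<'E'
from h import *
st=env.get_state(); print(st["tcp_pos"],st["wrist_force"],st["finger_gap"])
from m import rodw; rodw(.03,.03)
E
```

```text
[0.44376709 0.27008022 0.00546548] [-1.07468539 -0.36078959  3.73670472] 0.011066700616782287
[ 306  228   28  127 3027]
[319.5 228. ] [319.5 354. ] head [0.4152 0.2666 0.03  ] orange end [0.4855 0.2752 0.03  ] len 0.07083385173377499 yaw 7.01771224096448
```

servo_tool([
  {"grip": 1, "x": -1, "y": 0, "z": -7, "roll": 0},
  {"grip": 1, "x": -0.8, "y": 0, "z": -8, "roll": 0},
  {"grip": 1, "x": -2.4, "y": 0, "z": -15, "roll": 0},
  {"grip": 1, "x": -3.9, "y": 0, "z": -14.7, "roll": 0},
  {"grip": 1, "x": -5.4, "y": 0, "z": -14.2, "roll": 0},
])

```text
clock: 11.53
tcp_pos: [0.4532, 0.2707, 0.0642]
orientation: [-0.003, -0.061, 0.998, -0.001]
wrist_force: [-7.3, -0.9, -1.6]
finger_gap: 0.0111
grip_force: 20.2
```

servo_tool([
  {"grip": 1, "x": -6.9, "y": 0, "z": -13.5, "roll": 0},
  {"grip": 1, "x": -8.3, "y": 0, "z": -12.7, "roll": 0},
  {"grip": 1, "x": -9.5, "y": 0, "z": -11.8, "roll": 0},
  {"grip": 1, "x": -10.8, "y": 0, "z": -10.8, "roll": 0},
  {"grip": 1, "x": -11.8, "y": 0, "z": -9.5, "roll": 0},
])

```text
clock: 11.95
tcp_pos: [0.501, 0.2769, 0.1235]
orientation: [-0.002, -0.061, 0.998, -0.0]
wrist_force: [-3.9, -0.9, 0.4]
finger_gap: 0.0112
grip_force: 23.1
```

```bash
cat >> m.py <<'E'
def ball(show=False):
    """orange head ball in the wrist view -> hemisphere centre in the tool frame (mm)"""
    c=env.get_calibration("wrist");k=K(c);T=np.array(c["tool_from_camera"]); st=env.get_state()
    im=env.read_camera("wrist"); hsv=cv2.cvtColor(im,cv2.COLOR_RGB2HSV); m=cv2.inRange(hsv,(3,150,70),(17,255,255)); m[:, :280]=0;m[:,360:]=0
    n,l,s,_=cv2.connectedComponentsWithStats(m); x,y,w,h,a=s[1+np.argmax(s[1:,4])]
    D=k[0,0]*12/w; u,v=x+w/2,y+w/2; p=T[:3,:3]@(np.linalg.inv(k)@[u,v,1]*D)+T[:3,3]*1000
    print("bbox",x,y,w,h,"head centre in tool mm",np.round(p,1),"F",np.round(st["wrist_force"],1),"gap",round(float(st["finger_gap"]),4),"tcp",np.round(st["tcp_pos"],4),"t",round(st["clock"],2))
    return p
E
python3 - <<'E'
from m import *
ball(); st=env.get_state(); rodang(np.array(st["tcp_pos"])+[0,0,.022],6.9)
E
```

```text
bbox 304 248 32 52 head centre in tool mm [ 23.6   0.2 -46.8] F [-3.9 -0.9  0.4] gap 0.0112 tcp [0.501  0.2769 0.1235] t 11.95
px [[222.0, 157.1999969482422], [228.6999969482422, 165.0]] 33 top [0.4812 0.2748 0.1791] bot [0.5002 0.2771 0.1468] len 0.0376 tilt 30.7
```

The rod is well centred between the pads this time. I go on to upright.

servo_tool([
  {"grip": 1, "x": -12.7, "y": 0, "z": -8.3, "roll": 0},
  {"grip": 1, "x": -13.5, "y": 0, "z": -6.9, "roll": 0},
  {"grip": 1, "x": -14.2, "y": 0, "z": -5.4, "roll": 0},
  {"grip": 1, "x": -14.7, "y": 0, "z": -3.9, "roll": 0},
  {"grip": 1, "x": -12, "y": 0, "z": -2, "roll": 0},
])

```text
clock: 12.47
tcp_pos: [0.5699, 0.2855, 0.1491]
orientation: [-0.001, -0.061, 0.998, -0.0]
wrist_force: [-3.2, -0.2, -0.9]
finger_gap: 0.011
grip_force: 25.4
```

servo_tool([
  {"grip": 1, "x": -10, "y": 0, "z": -0.5, "roll": 0},
  {"grip": 1, "x": -8, "y": 0, "z": 0, "roll": 0},
  {"grip": 1, "x": 0, "y": 0, "z": 0, "roll": 0},
])

```text
clock: 12.72
tcp_pos: [0.5886, 0.2876, 0.1487]
orientation: [-0.0, -0.061, 0.998, -0.0]
wrist_force: [-1.9, 0.3, -1.0]
finger_gap: 0.0111
grip_force: 25.1
```

```bash
python3 - <<'E'
from m import *
ball(); st=env.get_state(); rodang(np.array(st["tcp_pos"])+[0,0,.022],6.9)
E
```

```text
bbox 303 230 34 108 head centre in tool mm [ 32.6   0.2 -50.6] F [-1.9  0.3 -1. ] gap 0.0111 tcp [0.5886 0.2876 0.1487] t 12.72
px [[245.89999389648438, 135.5], [250.39999389648438, 159.60000610351562]] 46 top [0.579  0.2865 0.2097] bot [0.5847 0.2872 0.1297] len 0.0803 tilt 4.1
```

servo_tool([
  {"grip": 1, "x": -5, "y": 0, "z": 0, "roll": 0},
  {"grip": 1, "x": 0, "y": 0, "z": 0, "roll": 0},
  {"grip": 1, "x": 0, "y": 0, "z": 0, "roll": 0},
  {"grip": 1, "x": 0, "y": 0, "z": 0, "roll": 0},
])

```text
clock: 13.15
tcp_pos: [0.5926, 0.2882, 0.1493]
orientation: [-0.0, -0.061, 0.998, -0.0]
wrist_force: [-1.7, 0.6, -2.9]
finger_gap: 0.0112
grip_force: 25.0
```

```bash
python3 - <<'E'
from m import *
st=env.get_state(); rodang(np.array(st["tcp_pos"])+[0,0,.022],6.9)
c=env.get_calibration("wrist");k=K(c);T=np.array(c["tool_from_camera"])
im=env.read_camera("wrist"); cv2.imwrite("pics/w7.png",im[:,:,::-1]); hsv=cv2.cvtColor(im,cv2.COLOR_RGB2HSV); m=cv2.inRange(hsv,(5,150,70),(17,255,255))
for v in range(200,340,6):
    us=np.where(m[v,280:360])[0]
    if len(us): print(v,us.min()+280,us.max()+280,end=" | ")
E
```

```text
px [[247.0, 134.5], [251.39999389648438, 159.60000610351562]] 47 top [0.5838 0.2872 0.2112] bot [0.5889 0.2878 0.128 ] len 0.0834 tilt 3.5
230 314 325 | 236 310 329 | 242 309 330 | 248 310 329 | 254 309 330 | 260 309 330 | 266 308 330 | 272 308 331 | 278 308 332 | 284 307 332 | 290 305 333 | 296 305 334 | 302 304 334 | 308 304 335 | 314 303 335 | 320 303 336 | 326 304 335 | 332 306 333 | 338 313 327 |
```

The rod is upright: the side view gives 3.5°, the wrist view about −5°. Next I lift it straight over the stop wall, so the rest's far end face can hold the foot while I tilt the rod by 30°.

servo_tool([
  {"grip": 1, "x": 0, "y": 0, "z": 0, "roll": 0},
  {"grip": 1, "x": 0, "y": 0, "z": -5, "roll": 0},
  {"grip": 1, "x": 0, "y": 0, "z": -15, "roll": 0},
  {"grip": 1, "x": 0, "y": 0, "z": -18, "roll": 0},
  {"grip": 1, "x": -10, "y": 0, "z": -4, "roll": 0},
], grip_force=40)

```text
clock: 13.67
tcp_pos: [0.6039, 0.2903, 0.196]
orientation: [0.003, -0.061, 0.998, 0.001]
wrist_force: [0.3, 0.7, -0.7]
finger_gap: 0.0106
grip_force: 39.1
```

servo_tool([
  {"grip": 1, "x": -16, "y": 0, "z": 0, "roll": 0},
  {"grip": 1, "x": -9, "y": 0, "z": 0, "roll": 0},
  {"grip": 1, "x": 0, "y": 0, "z": 0, "roll": 0},
])

```text
clock: 13.92
tcp_pos: [0.6306, 0.2928, 0.1925]
orientation: [0.002, -0.061, 0.998, 0.0]
wrist_force: [-0.7, 0.0, -1.2]
finger_gap: 0.0109
grip_force: 39.1
```

```bash
python3 - <<'E'
from m import *
st=env.get_state(); print(st["finger_gap"],st["grip_force"],st["wrist_force"]); rodang(np.array(st["tcp_pos"])+[0,0,.022],6.9)
im=env.read_camera("side")[:,:,::-1]; im2=env.read_camera("wrist")[:,:,::-1]
a=cv2.resize(im[90:240,180:340],None,fx=2.5,fy=2.5,interpolation=cv2.INTER_CUBIC);b=cv2.resize(im2,(600,375))[:,100:500]
cv2.imwrite("pics/s8.png",np.hstack([a,b]))
E
```

```text
0.010895450012279899 39.13027346134186 [-0.66889416  0.02820728 -1.15250634]
px [[254.60000610351562, 117.4000015258789], [258.20001220703125, 141.60000610351562]] 44 top [0.6214 0.2917 0.2517] bot [0.6255 0.2922 0.1737] len 0.0781 tilt 3.0
```

View pics/s8.png

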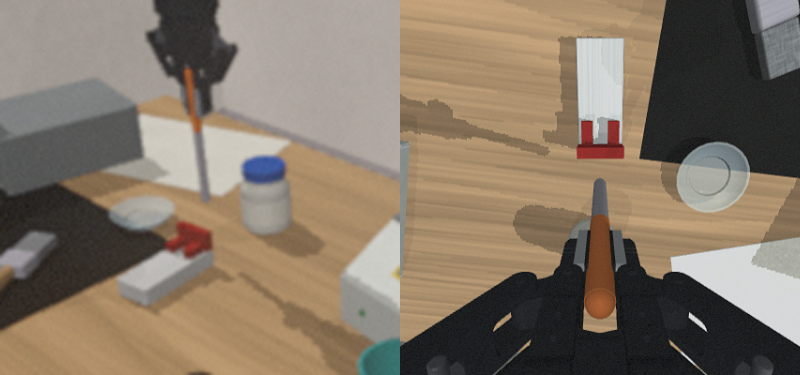

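The side crop shows the rod hanging upright past the rest, with its foot at crop (206,199), full-image (262,170).

```bash
python3 - <<'E'
from m import *
st=env.get_state(); g=np.array(st["tcp_pos"])+[0,0,.019]
f=rodplane((262.4,169.6),g,6.9); h=rodplane((254.2,117.),g,6.9); print("foot",f,"head",h,np.linalg.norm(f-h))
print("wrist", *tri(ray("wrist",320,192,st),ray("side",262.4,169.6)), *tri(ray("wrist",320,323,st),ray("side",254.5,119)))
# rest far end edge (wall top back), wrist px (600,158)-> z .05
print("wall back top",onz("wrist",320,168,.04,st),onz("wrist",320,168,.05,st))
E
```

```text
foot [0.63041858 0.29292577 0.07596937] head [0.62020068 0.29168927 0.2533144 ] 0.17764344522251962
wrist [0.62485339 0.29091996 0.07756612] 0.006597696923280329 [0.62215675 0.29250414 0.2472757 ] 0.002190445988999385
wall back top [0.60696292 0.29081652 0.04      ] [0.60500502 0.2905446  0.05      ]
```

servo_tool([
  {"grip": 1, "x": 0, "y": 0, "z": 22, "roll": 0},
  {"grip": 1, "x": 4, "y": 0, "z": 23, "roll": 0},
  {"grip": 1, "x": 10, "y": 0, "z": 0, "roll": 0},
  {"grip": 1, "x": 13.6, "y": 0, "z": 1.4, "roll": 0},
  {"grip": 1, "x": 13.5, "y": 0, "z": 2.8, "roll": 0},
], grip_force=20)

```text
clock: 14.48
tcp_pos: [0.5878, 0.2876, 0.1426]
orientation: [0.002, -0.061, 0.998, 0.0]
wrist_force: [4.2, 0.3, -1.0]
finger_gap: 0.0112
grip_force: 39.8
```

servo_tool([
  {"grip": 1, "x": 13, "y": 0, "z": 4.2, "roll": 0},
  {"grip": 1, "x": 12.6, "y": 0, "z": 5.6, "roll": 0},
  {"grip": 1, "x": 11.9, "y": 0, "z": 6.8, "roll": 0},
  {"grip": 1, "x": 0, "y": 0, "z": 0, "roll": 0},
])

```text
clock: 14.82
tcp_pos: [0.5482, 0.2831, 0.1262]
orientation: [0.001, -0.061, 0.998, 0.0]
wrist_force: [1.0, 0.8, 1.2]
finger_gap: 0.011
grip_force: 37.7
```

```bash
python3 - <<'E'
from m import *
st=env.get_state(); print(st["tcp_pos"],st["finger_gap"],st["grip_force"],st["wrist_force"]); rodang(np.array(st["tcp_pos"])+[0,0,.022],6.9); ball()
E
```

```text
[0.54823875 0.28312448 0.1262245 ] 0.010990909363388948 37.6900988817215 [1.04471762 0.80788792 1.2192643 ]
px [[234.0, 150.39999389648438], [239.8000030517578, 160.10000610351562]] 31 top [0.5273 0.2806 0.182 ] bot [0.5436 0.2826 0.1447] len 0.0408 tilt 23.7
bbox 303 254 34 36 head centre in tool mm [ 24.6   0.2 -53.2] F [1.1 0.8 0.2] gap 0.011 tcp [0.5491 0.2832 0.1266] t 14.87
```

The head and foot geometry agree: 168 mm between the end centres, tilt about 31°, rod centred in the pads. I firm up the grip, lift, and carry it to the slot.

servo_tool([
  {"grip": 1, "x": 0, "y": 0, "z": 0, "roll": 0},
  {"grip": 1, "x": 0, "y": 0, "z": 0, "roll": 0},
  {"grip": 1, "x": -3, "y": 0, "z": -15, "roll": 0},
  {"grip": 1, "x": 0, "y": 0, "z": -35, "roll": 0},
  {"grip": 1, "x": 0, "y": 0, "z": -35, "roll": 0},
], grip_force=90)

```text
clock: 15.33
tcp_pos: [0.5515, 0.2827, 0.2093]
orientation: [-0.003, -0.061, 0.998, -0.001]
wrist_force: [0.9, 1.4, -1.1]
finger_gap: 0.0099
grip_force: 88.0
```

```bash
python3 - <<'E'
from m import *
ball(); plan([.565,-.037,.235],172.3,step=30)
E
```

```text
bbox 303 257 34 33 head centre in tool mm [ 23.5   0.2 -53.5] F [ 0.9  1.4 -1.1] gap 0.0099 tcp [0.5515 0.2827 0.2093] t 15.33
0 [  2.6 -29.1  -1.5] 1.33
1 [  2.  -29.1  -1.5] 1.33
2 [  1.3 -29.2  -1.5] 1.33
3 [  0.6 -29.2  -1.5] 1.33
4 [ -0.1 -29.2  -1.5] 1.33
5 [ -0.8 -29.2  -1.5] 1.33
6 [ -1.4 -29.2  -1.5] 1.33
7 [ -2.1 -29.1  -1.5] 1.33
8 [ -2.8 -29.1  -1.5] 1.33
9 [ -3.5 -29.   -1.5] 1.33
10 [ -4.1 -28.9  -1.5] 1.33
from [0.555  0.284  0.2187] xang -173.0 t 15.38 F [1.6 0.5 4.9] gap 0.0093 grip 88.0
```

servo_tool([
  {"grip": 1, "x": 2.6, "y": -29, "z": -4, "roll": 1.33},
  {"grip": 1, "x": 2, "y": -29, "z": -4, "roll": 1.33},
  {"grip": 1, "x": 1, "y": -29, "z": -2, "roll": 1.33},
  {"grip": 1, "x": 0.6, "y": -29, "z": -1, "roll": 1.33},
  {"grip": 1, "x": 0, "y": -29, "z": -1, "roll": 1.33},
])

```text
clock: 15.8
tcp_pos: [0.5575, 0.137, 0.2225]
orientation: [-0.0, -0.003, 1.0, 0.0]
wrist_force: [-0.2, -0.5, -0.7]
finger_gap: 0.01
grip_force: 87.9
```

servo_tool([
  {"grip": 1, "x": -0.8, "y": -29, "z": -1, "roll": 1.33},
  {"grip": 1, "x": -1.4, "y": -29, "z": -1, "roll": 1.33},
  {"grip": 1, "x": -2, "y": -29, "z": -1, "roll": 1.33},
  {"grip": 1, "x": -3, "y": -29, "z": -1, "roll": 1.33},
  {"grip": 1, "x": -3.5, "y": -29, "z": 0, "roll": 1.33},
])

```text
clock: 16.22
tcp_pos: [0.5624, -0.0087, 0.2266]
orientation: [-0.0, 0.056, 0.998, 0.0]
wrist_force: [0.6, -0.7, -1.1]
finger_gap: 0.01
grip_force: 87.9
```

servo_tool([
  {"grip": 1, "x": -4, "y": -29, "z": 0, "roll": 1.33},
  {"grip": 1, "x": 0, "y": 0, "z": 0, "roll": 0},
  {"grip": 1, "x": 0, "y": 0, "z": 0, "roll": 0},
])

```text
clock: 16.47
tcp_pos: [0.5631, -0.0381, 0.2262]
orientation: [-0.001, 0.068, 0.998, 0.0]
wrist_force: [0.3, 0.7, -2.5]
finger_gap: 0.0098
grip_force: 88.0
```

```bash
python3 - <<'E'
from m import *
p=ball(); st=env.get_state(); print(st["tcp_pos"],st["wrist_force"]); plan([.5722,-.0376,.1997],172.3,1)
im=env.read_camera("wrist")[:,:,::-1].copy(); ims=env.read_camera("side")[:,:,::-1].copy(); cv2.imwrite("pics/w9.png",im);cv2.imwrite("pics/s9.png",ims)
for n,i in(("wrist",im),("side",ims)):
    hsv=cv2.cvtColor(i,cv2.COLOR_BGR2HSV); m=cv2.inRange(hsv,(20,110,90),(34,255,255)); nn,l,s,c=cv2.connectedComponentsWithStats(m)
    print(n,[x.tolist() for x in s[1:] if x[4]>15])
# predicted foot
g=np.array(st["tcp_pos"]); u=np.array([.991,-.134,0])
tip=g+u*.065+[0,0,-.096]; print("pred tip",tip,proj("side",tip),proj("wrist",tip,st))
a=cv2.resize(ims[90:240,290:410],None,fx=3,fy=3,interpolation=cv2.INTER_CUBIC);b=im[0:400:1,100:540]
o=np.zeros((450,800,3),np.uint8);o[:450,:360]=a;o[:400,360:800]=b;cv2.imwrite("pics/c9.png",o)
E
```

```text
bbox 304 257 33 33 head centre in tool mm [ 22.1   0.6 -50.8] F [ 0.3  0.7 -2.5] gap 0.0098 tcp [ 0.5631 -0.0381  0.2262] t 16.47
[ 0.56305302 -0.03696754  0.22623269] [-0.08179819  0.59646779 -1.72451696]
0 [-9.2  0.6 26.5] -0.03
from [ 0.5631 -0.037   0.2262] xang 172.3 t 16.52 F [-0.1  0.6 -1.7] gap 0.0098 grip 88.0
wrist [[281, 253, 16, 17, 68], [311, 253, 18, 4, 71], [343, 253, 17, 19, 69]]
side [[338, 194, 25, 18, 85]]
pred tip [ 0.62746802 -0.04567754  0.13023269] [343.85372912 190.00219613] [319.03172012 269.99365938]
```

View pics/c9.png

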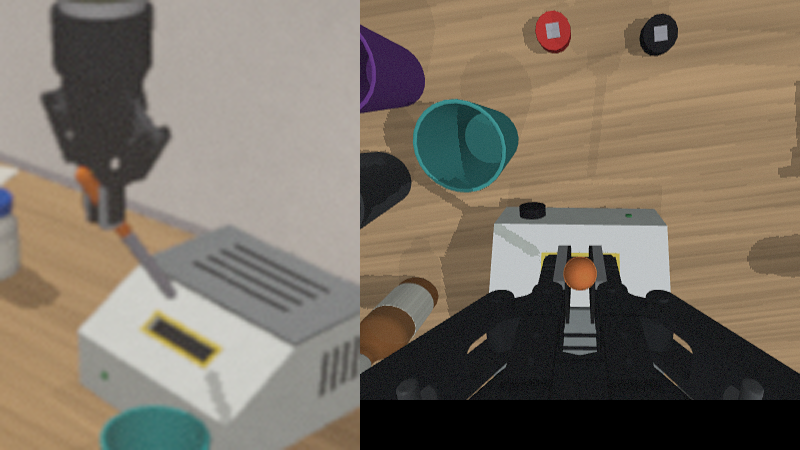

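Side crop: foot tip at crop (173,294), full-image (347.7,188), just above the slot at (350,203), leaning as intended. In the wrist view the slot spans u = 281..360, centred on the rod at u = 320.5.

```bash
python3 - <<'E'
from m import *
st=env.get_state(); g=np.array(st["tcp_pos"]); Y=-7.7; u=np.array([np.cos(np.radians(Y)),np.sin(np.radians(Y)),0])
f=rodplane((347.7,188),g,Y); h=rodplane((316.9,147.6),g,Y); d=f-h; print("foot",f,"head",h,"len",np.linalg.norm(d),"tilt",np.degrees(np.arctan2(d@u,-d[2])))
a=onz("wrist",281,253,.078,st);b=onz("wrist",361,253,.078,st);print("slot edge ends (lower-slope)",a,b,(a+b)/2,np.linalg.norm(a-b))
s=np.array([.649,-.048,.082]); r=s-f; n=np.array([.5*u[0],.5*u[1],-.866]); print("slot-foot: along insert",r@n,"in-plane perp (up-slope)",r@np.array([.866*u[0],.866*u[1],.5]),"lat",r@np.array([-u[1],u[0],0]))
# slot in tool-plane with side only
s2=rodplane((350.3,202.9),s,Y); print(s2)
E
```

```text
foot [ 0.64229592 -0.04645213  0.13008921] head [ 0.54319181 -0.03305273  0.2750511 ] len 0.17611109340134873 tilt 34.60089575368773
slot edge ends (lower-slope) [ 0.63161128 -0.088004    0.078     ] [0.64351113 0.00115241 0.078     ] [ 0.6375612 -0.0434258  0.078    ] 0.0899470561698544
slot-foot: along insert 0.045070769732365464 in-plane perp (up-slope) -0.018111621361152113 lat -0.0006356606188122464
[ 0.65231066 -0.04844762  0.08006974]
```

servo_tool([
  {"grip": 1, "x": -1, "y": 0, "z": 14, "roll": 0},
  {"grip": 1, "x": 0, "y": 0, "z": 14, "roll": 0},
  {"grip": 1, "x": 0, "y": 0, "z": 8, "roll": 0},
  {"grip": 1, "x": 0, "y": 0, "z": 0, "roll": 0},
])

```text
clock: 16.95
tcp_pos: [0.5628, -0.0351, 0.1886]
orientation: [-0.002, 0.066, 0.998, 0.0]
wrist_force: [-0.8, -0.0, -2.2]
finger_gap: 0.0095
grip_force: 88.0
```

```bash
python3 - <<'E'
from m import *
st=env.get_state(); g=np.array(st["tcp_pos"]); Y=-7.7; u=np.array([np.cos(np.radians(Y)),np.sin(np.radians(Y)),0]); print(g,st["wrist_force"])
im=env.read_camera("side")[:,:,::-1].copy(); cv2.imwrite("pics/s10.png",im); old=cv2.imread("pics/side0.png")
hsv=cv2.cvtColor(im,cv2.COLOR_BGR2HSV); m=cv2.inRange(hsv,(5,140,80),(16,255,255)); k=np.zeros_like(m); k[130:200,300:350]=255; m&=k
P=np.argwhere(m)[:,::-1].astype(np.float32); vx,vy,x,y=cv2.fitLine(P,cv2.DIST_HUBER,0,.01,.01).ravel(); print(len(P),P.min(0),P.max(0),"dir",vx/vy)
for yy in (150,160,180,195,203): print(yy,round(float(x+(yy-y)*vx/vy),1),end="; ")
# darkness of steel vs first picture on white shoulder
d=cv2.absdiff(im,old).max(2)
for yy in range(176,212,2): 
    us=np.where(d[yy,320:380]>40)[0]+320; print(yy,us.min() if len(us) else None,us.max() if len(us) else None,len(us))
E
```

```text
[ 0.56278975 -0.03513096  0.18860828] [-0.84168119 -0.04737638 -2.22693593]
61 [315. 160.] [332. 181.] dir 0.7554239
150 307.6; 160 315.2; 180 330.3; 195 341.6; 203 347.6; 176 320 331 12
178 322 331 10
180 329 332 4
182 330 334 5
184 331 336 6
186 333 337 5
188 334 339 6
190 336 340 5
192 338 342 5
194 339 343 5
196 None None 0
198 343 345 3
200 344 347 4
202 None None 0
204 None None 0
206 None None 0
208 None None 0
210 None None 0
```

```bash
python3 - <<'E'
from m import *
st=env.get_state(); g=np.array(st["tcp_pos"]); Y=-7.7; u=np.array([np.cos(np.radians(Y)),np.sin(np.radians(Y)),0])
s=rodplane((350.2,202.8),[.649,-.0475,.082],Y); f=rodplane((347,201),g,Y); a=rodplane((332,182),g,Y); d=f-a; print("slot",s,"foot",f,"tilt",np.degrees(np.arctan2(d@u,-d[2])))
t=d/np.linalg.norm(d); w=np.array([-t[2]*u[0],-t[2]*u[1],t@u]); r=s-f
print("along",r@t,"perp upslope",r@w)
for da in(-2,0,2):
  f2=rodplane((347.6+da*.5,203),g,Y); print(f2,(s-f2)@w)
E
```

```text
slot [ 0.65247178 -0.0479694   0.08011712] foot [ 0.64106304 -0.04594281  0.09034598] tilt 34.31553667697733
along 0.014975245856475045 perp upslope 0.003795780320222027
[ 0.6397433  -0.04576438  0.08458321] 0.008144495518381097
[ 0.64340481 -0.04625943  0.083058  ] 0.005952611817436909
[ 0.64708545 -0.04675707  0.08152482] 0.003749275671903423
```

servo_tool([
  {"grip": 1, "x": -3.4, "y": 0, "z": -2.3, "roll": 0},
  {"grip": 1, "x": -4.5, "y": 0, "z": 6.6, "roll": 0},
  {"grip": 1, "x": -4.5, "y": 0, "z": 6.6, "roll": 0},
  {"grip": 1, "x": -3.4, "y": 0, "z": 5, "roll": 0},
  {"grip": 1, "x": 0, "y": 0, "z": 0, "roll": 0},
])

```text
clock: 17.42
tcp_pos: [0.5798, -0.0387, 0.1732]
orientation: [-0.001, 0.067, 0.998, 0.0]
wrist_force: [0.2, 0.2, -2.3]
finger_gap: 0.0098
grip_force: 88.1
```

servo_tool([
  {"grip": 1, "x": -2.8, "y": 0, "z": 4.1, "roll": 0},
  {"grip": 1, "x": -2.8, "y": 0, "z": 4.1, "roll": 0},
  {"grip": 1, "x": 0, "y": 0, "z": 0, "roll": 0},
])

```text
clock: 17.67
tcp_pos: [0.5853, -0.0394, 0.1654]
orientation: [-0.001, 0.067, 0.998, 0.0]
wrist_force: [-0.3, -0.0, -1.8]
finger_gap: 0.0099
grip_force: 88.3
```

servo_tool([
  {"grip": 1, "x": -2.8, "y": 0, "z": 4.1, "roll": 0},
  {"grip": 1, "x": -2.8, "y": 0, "z": 4.1, "roll": 0},
  {"grip": 1, "x": 0, "y": 0, "z": 0, "roll": 0},
])

```text
clock: 17.92
tcp_pos: [0.591, -0.0401, 0.1573]
orientation: [-0.0, 0.067, 0.998, 0.0]
wrist_force: [0.3, 0.7, -3.8]
finger_gap: 0.0096
grip_force: 88.4
```

servo_tool([
  {"grip": 1, "x": -2.8, "y": 0, "z": 4.1, "roll": 0},
  {"grip": 1, "x": -2.8, "y": 0, "z": 4.1, "roll": 0},
  {"grip": 1, "x": 0, "y": 0, "z": 0, "roll": 0},
])

```text
clock: 18.17
tcp_pos: [0.5963, -0.0408, 0.1494]
orientation: [-0.001, 0.067, 0.998, 0.0]
wrist_force: [-2.8, 1.1, -0.8]
finger_gap: 0.0099
grip_force: 88.4
```

servo_tool([
  {"grip": 1, "x": -2.8, "y": 0, "z": 4.1, "roll": 0},
  {"grip": 1, "x": -2.8, "y": 0, "z": 4.1, "roll": 0},
  {"grip": 1, "x": 0, "y": 0, "z": 0, "roll": 0},
])

```text
clock: 18.42
tcp_pos: [0.6005, -0.0414, 0.143]
orientation: [-0.001, 0.067, 0.998, 0.0]
wrist_force: [-9.0, 1.5, 9.4]
finger_gap: 0.0096
grip_force: 90.0
```

```bash
cat > cov.py <<'E'
from m import *
im=env.read_camera("side")[:,:,::-1].copy(); old=cv2.imread("pics/side0.png"); d=cv2.absdiff(im,old).max(2)
m=(d>35).astype(np.uint8); r=m[120:240,365:430]; print("diff px in cover area",int(r.sum()), "far top",int(m[120:185,385:430].sum())); st=env.get_state(); print(np.round(st["tcp_pos"],4),np.round(st["wrist_force"],1),st["clock"])
E
python3 cov.py
```

```text
diff px in cover area 579 far top 168
[ 0.6007 -0.0414  0.1432] [-9.2  0.9  7.8] 18.4667
```

servo_tool([
  {"grip": 1, "x": 0, "y": 0, "z": 0, "roll": 0},
  {"grip": 1, "x": 0, "y": 0, "z": 0, "roll": 0},
  {"grip": 1, "x": 0, "y": 0, "z": 0, "roll": 0},
  {"grip": 1, "x": 0, "y": 0, "z": 0, "roll": 0},
  {"grip": 1, "x": 0, "y": 0, "z": 0, "roll": 0},
])

```text
clock: 18.88
tcp_pos: [0.6006, -0.0414, 0.1432]
orientation: [-0.001, 0.067, 0.998, -0.0]
wrist_force: [-8.5, 1.4, 8.1]
finger_gap: 0.0099
grip_force: 90.1
```

```bash
python3 - <<'E'
from m import *
im=env.read_camera("side")[:,:,::-1].copy(); cv2.imwrite("pics/s11.png",im)
for n in("s10","side0"):
    d=cv2.absdiff(im,cv2.imread(f"pics/{n}.png")).max(2); m=(d>35).astype(np.uint8)
    k,l,s,c=cv2.connectedComponentsWithStats(m); print(n,[x.tolist() for x in s[1:] if x[4]>60])
it=env.read_camera("top")[:,:,::-1].copy(); cv2.imwrite("pics/t11.png",it)
m=(cv2.absdiff(it,cv2.imread("pics/top0.png")).max(2)>35).astype(np.uint8); k,l,s,c=cv2.connectedComponentsWithStats(m); print("top",[x.tolist() for x in s[1:] if x[4]>60])
# expected: hinge & front edge of cover
Y=np.radians(-7.7);u=np.array([np.cos(Y),np.sin(Y),0]);v=np.array([-np.sin(Y),np.cos(Y),0]);sl=np.array([.65,-.047,.082])
# slot at lamp x=-90+ (82-60)/tan30 = -51.9 ; front edge of cover x=-90+77.9=-12 z=.105; hinge x=110 z .11
o=sl+u*.0519-[0,0,.082]
for a in(0,1.):
    for yy in(-.09,.09):
        e=o+u*(.11-.122*np.cos(a))+v*yy+[0,0,.108+.122*np.sin(a)]; print(a,yy,np.round(proj("side",e),0),np.round(proj("top",e),0))
E
```

```text
s10 [[0, 0, 28, 136, 2452], [30, 0, 11, 68, 244], [95, 0, 29, 181, 2615], [275, 0, 52, 15, 260], [295, 0, 123, 205, 6439], [313, 70, 16, 15, 122], [0, 135, 14, 71, 540], [368, 171, 32, 17, 66], [364, 173, 31, 17, 61], [355, 175, 36, 19, 145], [418, 280, 30, 23, 166], [453, 291, 44, 28, 179], [431, 312, 31, 27, 320], [505, 336, 57, 37, 683], [558, 364, 20, 34, 451], [215, 376, 43, 24, 221], [467, 379, 17, 21, 89]]
side0 [[0, 0, 28, 19, 305], [0, 0, 124, 232, 17528], [275, 0, 143, 205, 8773], [17, 14, 9, 28, 114], [24, 19, 11, 26, 190], [368, 171, 32, 17, 71], [364, 173, 31, 17, 68], [355, 175, 36, 19, 154], [213, 186, 44, 28, 222], [50, 201, 41, 17, 234], [15, 216, 25, 16, 159], [86, 226, 69, 78, 2592], [30, 269, 47, 21, 71], [0, 286, 24, 46, 560], [24, 286, 90, 63, 3157], [145, 307, 64, 61, 1474], [544, 338, 18, 44, 321], [481, 352, 73, 48, 1260]]
top [[316, 126, 61, 20, 634], [221, 140, 151, 258, 14285], [245, 195, 7, 49, 196], [371, 194, 93, 37, 1017], [368, 200, 161, 154, 6842], [255, 224, 7, 20, 72], [38, 311, 163, 89, 7080], [341, 318, 20, 13, 160], [348, 355, 9, 14, 86], [415, 356, 74, 44, 1971], [354, 370, 8, 13, 88], [347, 383, 12, 17, 129], [360, 389, 39, 11, 343]]
0 -0.09 [385. 202.] [368. 167.]
0 0.09 [338. 177.] [315. 160.]
1.0 -0.09 [403. 160.] [373. 146.]
1.0 0.09 [353. 139.] [317. 138.]
```

The cover has opened: the vent stripes moved and the top-view change at (316–377,126–146) matches the open pose. I retract partway, then use the slot's upper edge to swing the rod back towards upright.

servo_tool([
  {"grip": 1, "x": 4.5, "y": 0, "z": -6.6, "roll": 0},
  {"grip": 1, "x": 4.5, "y": 0, "z": -6.6, "roll": 0},
  {"grip": 1, "x": 4.5, "y": 0, "z": -6.6, "roll": 0},
  {"grip": 1, "x": 4.5, "y": 0, "z": -6.6, "roll": 0},
  {"grip": 1, "x": 0, "y": 0, "z": 0, "roll": 0},
])

```text
clock: 19.4
tcp_pos: [0.5836, -0.0391, 0.1699]
orientation: [0.0, 0.067, 0.998, -0.0]
wrist_force: [-3.2, 0.5, -1.9]
finger_gap: 0.0098
grip_force: 89.1
```

servo_tool([
  {"grip": 1, "x": 0, "y": 0, "z": 0, "roll": 0},
  {"grip": 1, "x": 0, "y": 0, "z": 0, "roll": 0},
], grip_force=20)

```text
clock: 19.57
tcp_pos: [0.5841, -0.0392, 0.1684]
orientation: [0.0, 0.067, 0.998, 0.0]
wrist_force: [-2.6, -0.8, -1.4]
finger_gap: 0.0098
grip_force: 88.7
```

servo_tool([
  {"grip": 1, "x": -9.5, "y": 0, "z": -5.8, "roll": 0},
  {"grip": 1, "x": -10, "y": 0, "z": -4.9, "roll": 0},
  {"grip": 1, "x": 0, "y": 0, "z": 0, "roll": 0},
])

```text
clock: 19.82
tcp_pos: [0.6058, -0.0423, 0.1795]
orientation: [0.002, 0.067, 0.998, -0.0]
wrist_force: [-0.1, 0.5, -1.5]
finger_gap: 0.0098
grip_force: 92.0
```

```bash
python3 - <<'E'
from m import *
ball()
E
```

```text
bbox 303 254 34 51 head centre in tool mm [ 24.6   0.4 -53.2] F [-0.1  0.5 -1.5] gap 0.0098 tcp [ 0.6058 -0.0423  0.1795] t 19.82
```

```bash
python3 - <<'E'
from m import *
st=env.get_state(); g=np.array(st["tcp_pos"])+[0,0,.019]; rodang(g,-7.7,half=40)
im=env.read_camera("wrist"); hsv=cv2.cvtColor(im,cv2.COLOR_RGB2HSV); m=cv2.inRange(hsv,(5,150,70),(17,255,255))
for v in range(200,340,6):
    us=np.where(m[v,280:360])[0]
    if len(us): print(v,us.min()+280,us.max()+280,end=" | ")
E
```

```text
px [[332.1000061035156, 156.1999969482422], [335.6000061035156, 170.39999389648438]] 46 top [ 0.5881 -0.0399  0.2392] bot [ 0.5995 -0.0414  0.1971] len 0.0436 tilt 15.3
254 317 323 | 260 311 328 | 266 310 329 | 272 307 332 | 278 305 334 | 284 303 335 | 290 303 336 | 296 305 334 | 302 311 328 |
```

The rod is pivoting in the slot and is now at about 15–20°. I continue in the same way.

servo_tool([
  {"grip": 1, "x": -10, "y": 0, "z": -4, "roll": 0},
  {"grip": 1, "x": -10, "y": 0, "z": -3, "roll": 0},
  {"grip": 1, "x": -8, "y": 0, "z": -1.5, "roll": 0},
  {"grip": 1, "x": 0, "y": 0, "z": 0, "roll": 0},
])

```text
clock: 20.3
tcp_pos: [0.6316, -0.0459, 0.1873]
orientation: [-0.0, 0.067, 0.998, -0.0]
wrist_force: [-1.2, 0.2, -2.5]
finger_gap: 0.0098
grip_force: 92.6
```

```bash
python3 - <<'E'
from m import *
st=env.get_state(); g=np.array(st["tcp_pos"])+[0,0,.019]; print(g,st["wrist_force"],st["grip_force"],st["finger_gap"]); rodang(g,-7.7,half=40)
im=env.read_camera("wrist"); hsv=cv2.cvtColor(im,cv2.COLOR_RGB2HSV); m=cv2.inRange(hsv,(5,150,70),(17,255,255))
for v in range(200,350,6):
    us=np.where(m[v,280:360])[0]
    if len(us): print(v,us.min()+280,us.max()+280,end=" | ")
E
```

```text
[ 0.63159844 -0.04589153  0.20626247] [-1.20280481  0.15669108 -2.45678097] 92.6235044002533 0.009751292943429437
px [[341.29998779296875, 149.3000030517578], [345.5, 176.6999969482422]] 64 top [ 0.6177 -0.044   0.2484] bot [ 0.6327 -0.046   0.1673] len 0.0824 tilt 10.6
242 312 326 | 248 312 327 | 254 311 328 | 260 310 329 | 266 310 329 | 272 308 331 | 278 306 333 | 284 305 334 | 290 305 335 | 296 304 335 | 302 303 337 | 308 304 336 | 314 307 333 | 320 315 324 |
```

servo_tool([
  {"grip": 1, "x": 2, "y": 0, "z": -8, "roll": 0},
  {"grip": 1, "x": 2, "y": 0, "z": -12, "roll": 0},
  {"grip": 1, "x": 1, "y": 0, "z": -20, "roll": 0},
  {"grip": 1, "x": 0, "y": 0, "z": -25, "roll": 0},
  {"grip": 1, "x": 0, "y": 0, "z": -22, "roll": 0},
], grip_force=60)

```text
clock: 20.82
tcp_pos: [0.6261, -0.0447, 0.2767]
orientation: [0.001, 0.067, 0.998, 0.0]
wrist_force: [0.3, -0.0, -1.1]
finger_gap: 0.0096
grip_force: 92.5
```

```bash
python3 - <<'E'
from m import *
plan([.5256,-.287,.27],172.3,step=32)
E
```

```text
0 [  7.5 -28.2   0.7] 0.01
1 [  7.5 -28.2   0.7] 0.01
2 [  7.5 -28.2   0.7] 0.01
3 [  7.5 -28.2   0.7] 0.01
4 [  7.5 -28.2   0.7] 0.01
5 [  7.5 -28.2   0.7] 0.01
6 [  7.5 -28.2   0.7] 0.01
7 [  7.5 -28.2   0.7] 0.01
8 [  7.5 -28.2   0.7] 0.01
from [ 0.6261 -0.0447  0.2767] xang 172.4 t 20.82 F [ 0.3 -0.  -1.1] gap 0.0096 grip 92.5
```

servo_tool([
  {"grip": 1, "x": 7.5, "y": -28, "z": 0, "roll": 0},
  {"grip": 1, "x": 7.5, "y": -28, "z": 0, "roll": 0},
  {"grip": 1, "x": 7.5, "y": -28, "z": 0, "roll": 0},
  {"grip": 1, "x": 7.5, "y": -28, "z": 0, "roll": 0},
  {"grip": 1, "x": 7.5, "y": -28, "z": 0, "roll": 0},
])

```text
clock: 21.23
tcp_pos: [0.57, -0.1795, 0.2758]
orientation: [0.001, 0.066, 0.998, -0.0]
wrist_force: [0.2, -0.5, -2.3]
finger_gap: 0.0097
grip_force: 92.7
```

servo_tool([
  {"grip": 1, "x": 7.5, "y": -28, "z": 0, "roll": 0},
  {"grip": 1, "x": 7.5, "y": -28, "z": 0, "roll": 0},
  {"grip": 1, "x": 7.5, "y": -28, "z": 0, "roll": 0},
  {"grip": 1, "x": 7.5, "y": -29, "z": 0, "roll": 0},
  {"grip": 1, "x": 0, "y": 0, "z": 0, "roll": 0},
])

```text
clock: 21.65
tcp_pos: [0.524, -0.2913, 0.2754]
orientation: [0.001, 0.069, 0.998, -0.002]
wrist_force: [-0.6, -0.9, -1.0]
finger_gap: 0.0095
grip_force: 92.4
```

```bash
python3 - <<'E'
from m import *
st=env.get_state(); g=np.array(st["tcp_pos"])+[0,0,.019]; print(st["tcp_pos"],st["wrist_force"]); rodang(g,-7.7,half=50)
# rod (steel + orange) in side view by change against the first picture, below the fingers
im=env.read_camera("side")[:,:,::-1].copy(); d=cv2.absdiff(im,cv2.imread("pics/side0.png")).max(2)
c=proj("side",g); print("grasp px",c, "pred foot px",proj("side",g-[-.016*.991,.002,.135]))
for y in range(int(c[1])-5,int(c[1])+110,6):
    us=np.where(d[y,int(c[0])-40:int(c[0])+50]>30)[0]+int(c[0])-40
    if len(us): print(y,us.min(),us.max(),len(us),end=" | ")
# pot blob: dark pixels near pot in side view
hsv=cv2.cvtColor(im,cv2.COLOR_BGR2HSV); m=((hsv[...,2]<85)&(hsv[...,1]<70)).astype(np.uint8); m[:235]=0;m[320:]=0;m[:,:378]=0;m[:,432:]=0
k,l,s,cc=cv2.connectedComponentsWithStats(m); print([x.tolist() for x in s[1:] if x[4]>100])
E
```

```text
[ 0.52403458 -0.29134726  0.27542913] [-0.62301253 -0.90792015 -0.96699947]
px [[402.70001220703125, 162.5], [452.5, 230.6999969482422]] 298 top [ 0.4945 -0.2873  0.336 ] bot [ 0.7063 -0.316   0.0861] len 0.3288 tilt 40.6
grasp px [411.29617657 177.95384408] pred foot px [409.57063079 233.35370474]
172 371 425 47 | 178 371 421 39 | 184 374 420 33 | 190 374 412 20 | 196 372 412 11 | 202 383 412 9 | 208 411 411 1 | 226 411 414 4 | 250 423 424 2 | [[386, 245, 38, 56, 1744]]
```

```bash
python3 - <<'E'
from m import *
st=env.get_state(); g=np.array(st["tcp_pos"])+[0,0,.019]
im=env.read_camera("side")[:,:,::-1].copy(); cv2.imwrite("pics/s12.png",im); hsv=cv2.cvtColor(im,cv2.COLOR_BGR2HSV); m=cv2.inRange(hsv,(5,140,80),(16,255,255))
for y in range(150,215,3):
    us=np.where(m[y,380:425])[0]+380
    if len(us): print(y,us.min(),us.max(),end=" | ")
print()
for y in range(196,240,4): print(y,im[y,398:424:2].mean(1).astype(int).tolist())
im=env.read_camera("wrist"); hsv=cv2.cvtColor(im,cv2.COLOR_RGB2HSV); m=cv2.inRange(hsv,(5,150,70),(17,255,255))
for v in range(200,350,8):
    us=np.where(m[v,280:360])[0]
    if len(us): print(v,us.min()+280,us.max()+280,end=" | ")
plan([.5256,-.287,.27],172.3,1)
E
```

```text
159 406 409 | 162 405 411 | 165 405 410 | 168 406 410 | 171 406 410 | 174 406 409 | 177 406 408 | 180 406 408 | 183 406 407 | 186 407 407 | 189 407 409 | 192 407 411 | 195 408 410 | 
196 [146, 144, 146, 151, 135, 109, 112, 118, 146, 144, 146, 147, 148]
200 [186, 162, 144, 144, 137, 110, 121, 115, 137, 143, 147, 146, 146]
204 [142, 143, 141, 127, 96, 110, 119, 118, 138, 143, 144, 143, 141]
208 [96, 126, 88, 103, 118, 113, 119, 117, 140, 145, 140, 135, 137]
212 [86, 116, 111, 99, 126, 106, 120, 117, 139, 143, 143, 144, 141]
216 [90, 95, 123, 86, 124, 104, 116, 118, 136, 142, 139, 139, 139]
220 [116, 119, 141, 145, 143, 115, 115, 118, 127, 140, 135, 136, 141]
224 [142, 142, 143, 141, 144, 121, 112, 119, 109, 109, 117, 131, 138]
228 [141, 143, 139, 125, 108, 107, 114, 122, 110, 108, 109, 105, 104]
232 [113, 99, 99, 106, 103, 105, 103, 104, 103, 109, 108, 107, 108]
236 [107, 104, 105, 106, 104, 102, 101, 104, 105, 105, 103, 103, 105]
240 315 323 | 248 311 328 | 256 311 328 | 264 310 329 | 272 308 331 | 280 306 333 | 288 305 334 | 296 304 336 | 304 303 337 | 312 306 334 | 320 312 329 | 0 [ 0.2 -0.9  5.2] 0.07
from [ 0.5259 -0.2861  0.2752] xang 172.4 t 21.85 F [ 0.1  0.5 -2.4] gap 0.0099 grip 92.4
```

```bash
python3 - <<'E'
from m import *
st=env.get_state(); g=np.array(st["tcp_pos"])+[0,0,.019]; u=np.array([.991,-.134,0])
h=rodplane((408,158.7),g,-7.7);f=rodplane((411,231),g,-7.7);d=f-h;print(h,f,np.linalg.norm(d),np.degrees(np.arctan2(d@u,-d[2])))
# pot mouth from side, plane z=.1: centre of ellipse px (404.4,257.7)
print(onz("side",404.4,257.7,.1), onz("top",410.4,210,.1))
E
```

```text
[ 0.51597846 -0.28478268  0.33470372] [ 0.551855   -0.28963338  0.1570655 ] 0.18128981032915595 11.519431494917082
[ 0.53129228 -0.29287472  0.1       ] [ 0.53280234 -0.28666287  0.1       ]
```

Foot tip at (0.552,−0.290,0.157), tilt about 11°. I shift back 8 mm to centre it over the pot and lower it.

servo_tool([
  {"grip": 1, "x": 8, "y": 0, "z": 10, "roll": 0},
  {"grip": 1, "x": 0, "y": 0, "z": 25, "roll": 0},
  {"grip": 1, "x": 0, "y": 0, "z": 25, "roll": 0},
  {"grip": 1, "x": 0, "y": 0, "z": 25, "roll": 0},
  {"grip": 1, "x": 0, "y": 0, "z": 20, "roll": 0},
])

```text
clock: 22.27
tcp_pos: [0.518, -0.2837, 0.1682]
orientation: [-0.0, 0.065, 0.998, 0.0]
wrist_force: [-0.8, 0.8, -1.3]
finger_gap: 0.0098
grip_force: 92.4
```

servo_tool([
  {"grip": 1, "x": 0, "y": 0, "z": 15, "roll": 0},
  {"grip": 1, "x": 0, "y": 0, "z": 12, "roll": 0},
  {"grip": 1, "x": 0, "y": 0, "z": 8, "roll": 0},
  {"grip": 1, "x": 0, "y": 0, "z": 0, "roll": 0},
])

```text
clock: 22.6
tcp_pos: [0.5174, -0.2837, 0.1329]
orientation: [-0.001, 0.066, 0.998, 0.001]
wrist_force: [-0.4, -0.1, -2.0]
finger_gap: 0.0098
grip_force: 92.4
```

servo_tool([
  {"grip": 1, "x": 0, "y": 0, "z": 3, "roll": 0},
  {"grip": 1, "x": 0, "y": 0, "z": 3, "roll": 0},
  {"grip": 1, "x": 0, "y": 0, "z": 0, "roll": 0},
])

```text
clock: 22.85
tcp_pos: [0.5182, -0.2855, 0.1289]
orientation: [0.0, 0.066, 0.998, -0.0]
wrist_force: [0.3, 0.7, -1.3]
finger_gap: 0.0098
grip_force: 92.4
```

servo_tool([
  {"grip": 1, "x": 0, "y": 0, "z": 2, "roll": 0},
  {"grip": 1, "x": 0, "y": 0, "z": 2, "roll": 0},
  {"grip": 1, "x": 0, "y": 0, "z": 0, "roll": 0},
])

```text
clock: 23.1
tcp_pos: [0.5178, -0.2856, 0.1245]
orientation: [0.0, 0.067, 0.998, 0.0]
wrist_force: [0.1, -1.0, -1.7]
finger_gap: 0.0098
grip_force: 92.4
```

servo_tool([
  {"grip": 1, "x": 0, "y": 0, "z": 1.5, "roll": 0},
  {"grip": 1, "x": 0, "y": 0, "z": 0, "roll": 0},
])

```text
clock: 23.27
tcp_pos: [0.5177, -0.2856, 0.1229]
orientation: [-0.0, 0.067, 0.998, 0.0]
wrist_force: [0.2, 0.1, -2.9]
finger_gap: 0.0097
grip_force: 92.4
```

servo_tool([
  {"grip": 1, "x": 0, "y": 0, "z": 1.5, "roll": 0},
  {"grip": 1, "x": 0, "y": 0, "z": 0, "roll": 0},
])

```text
clock: 23.43
tcp_pos: [0.5177, -0.2855, 0.1213]
orientation: [-0.0, 0.067, 0.998, 0.0]
wrist_force: [0.2, 0.6, -1.3]
finger_gap: 0.0096
grip_force: 92.4
```

servo_tool([
  {"grip": 1, "x": 0, "y": 0, "z": 1.5, "roll": 0},
  {"grip": 1, "x": 0, "y": 0, "z": 1.5, "roll": 0},
  {"grip": 1, "x": 0, "y": 0, "z": 0, "roll": 0},
])

```text
clock: 23.68
tcp_pos: [0.5181, -0.2859, 0.12]
orientation: [0.001, 0.067, 0.998, -0.0]
wrist_force: [-1.8, 1.1, 5.8]
finger_gap: 0.0097
grip_force: 93.8
```

servo_tool([
  {"grip": 1, "x": 0, "y": 0, "z": 1.5, "roll": 0},
  {"grip": 1, "x": 0, "y": 0, "z": 0, "roll": 0},
])

```text
clock: 23.85
tcp_pos: [0.5183, -0.286, 0.1199]
orientation: [0.001, 0.067, 0.998, -0.001]
wrist_force: [-3.6, 2.0, 13.7]
finger_gap: 0.0097
grip_force: 94.5
```

The foot touches the floor (about 14 N). I ease off, release and withdraw straight up.

servo_tool([
  {"grip": 1, "x": 0, "y": 0, "z": -2.5, "roll": 0},
  {"grip": 1, "x": 0, "y": 0, "z": 0, "roll": 0},
  {"grip": 0.75, "x": 0, "y": 0, "z": 0, "roll": 0},
  {"grip": 0.75, "x": 0, "y": 0, "z": 0, "roll": 0},
  {"grip": 0.5, "x": 0, "y": 0, "z": 0, "roll": 0},
])

```text
clock: 24.27
tcp_pos: [0.5178, -0.2856, 0.1193]
orientation: [-0.0, 0.067, 0.998, 0.0]
wrist_force: [1.1, 0.2, 0.8]
finger_gap: 0.0319
grip_force: 0.0
```

servo_tool([
  {"grip": 0.5, "x": 0, "y": 0, "z": 0, "roll": 0},
  {"grip": 0.5, "x": 0, "y": 0, "z": 0, "roll": 0},
  {"grip": 0.5, "x": 0, "y": 0, "z": 0, "roll": 0},
  {"grip": 0.5, "x": 0, "y": 0, "z": -5, "roll": 0},
  {"grip": 0.5, "x": 0, "y": 0, "z": -15, "roll": 0},
])

```text
clock: 24.68
tcp_pos: [0.5165, -0.2846, 0.1378]
orientation: [-0.002, 0.067, 0.998, 0.001]
wrist_force: [-0.4, 0.0, -0.5]
finger_gap: 0.0429
grip_force: 0.0
```

servo_tool([
  {"grip": 0.5, "x": 0, "y": 0, "z": -30, "roll": 0},
  {"grip": 0.5, "x": 0, "y": 0, "z": -35, "roll": 0},
  {"grip": 0.5, "x": 0, "y": 0, "z": -35, "roll": 0},
  {"grip": 0.5, "x": 0, "y": 0, "z": -35, "roll": 0},
  {"grip": 0.5, "x": 0, "y": 0, "z": 0, "roll": 0},
])

```text
clock: 25.1
tcp_pos: [0.5201, -0.2872, 0.283]
orientation: [0.005, 0.067, 0.998, -0.003]
wrist_force: [0.6, -0.6, 0.0]
finger_gap: 0.0426
grip_force: 0.0
```

```bash
python3 - <<'E'
from m import *
st=env.get_state(); print(st["tcp_pos"],st["wrist_force"],st["clock"])
im=env.read_camera("side")[:,:,::-1].copy(); cv2.imwrite("pics/s13.png",im); hsv=cv2.cvtColor(im,cv2.COLOR_BGR2HSV)
m=cv2.inRange(hsv,(5,150,90),(16,255,255)); m[:, :340]=0; m[:,428:]=0; n,l,s,c=cv2.connectedComponentsWithStats(m); print("orange",[x.tolist() for x in s[1:] if x[4]>15])
m=((hsv[...,2]<85)&(hsv[...,1]<70)).astype(np.uint8); m[:225]=0;m[320:]=0;m[:,:378]=0;m[:,432:]=0
n,l,s,c=cv2.connectedComponentsWithStats(m); print("pot",[x.tolist() for x in s[1:] if x[4]>100])
it=env.read_camera("top")[:,:,::-1].copy(); 
m=(cv2.absdiff(im,cv2.imread("pics/side0.png")).max(2)>40).astype(np.uint8);m[:,:330]=0;m[:200]=0; n,l,s,c=cv2.connectedComponentsWithStats(m); print("diff",[x.tolist() for x in s[1:] if x[4]>40])
st=env.get_state(); iw=env.read_camera("wrist"); hsv=cv2.cvtColor(iw,cv2.COLOR_RGB2HSV); m=cv2.inRange(hsv,(5,160,90),(15,255,255)); n,l,s,c=cv2.connectedComponentsWithStats(m); print("wrist orange",[x.tolist() for x in s[1:] if x[4]>50])
E
```

```text
[ 0.52010361 -0.28724005  0.28298864] [ 0.62647256 -0.62995797  0.02217376] 25.1
orange [[383, 240, 13, 25, 141]]
pot [[385, 246, 39, 55, 1615]]
diff [[386, 248, 11, 18, 108], [558, 372, 11, 23, 122]]
wrist orange [[317, 144, 15, 29, 319]]
```

```bash
python3 - <<'E'
from m import *
st=env.get_state()
im=cv2.imread("pics/s13.png"); hsv=cv2.cvtColor(im,cv2.COLOR_BGR2HSV); m=cv2.inRange(hsv,(5,150,90),(16,255,255)); m[:,:340]=0;m[:,428:]=0
P=np.argwhere(m)[:,::-1]; print("top",P[P[:,1]==P[:,1].min()].mean(0),"bot",P[P[:,1]==P[:,1].max()].mean(0))
t=P[P[:,1]==P[:,1].min()].mean(0)
print(tri(ray("side",*(t+[0,1])),ray("wrist",324.5,148,st)), tri(ray("side",*(t+[0,1])),ray("wrist",324.5,166,st)))
b=env.read_camera("wrist"); h2=cv2.cvtColor(b,cv2.COLOR_RGB2HSV); mm=cv2.inRange(h2,(5,160,90),(15,255,255))
for v in range(140,180,4):
    us=np.where(mm[v,280:370])[0]
    if len(us): print(v,us.min()+280,us.max()+280,end=" | ")
E
```

```text
top [385.5 240. ] bot [393.5 264. ]
(array([ 0.47303213, -0.27667097,  0.16980742]), np.float64(0.004361666262768336)) (array([ 0.48682346, -0.27439086,  0.16088532]), np.float64(0.0063678042134007375))
148 319 329 | 152 317 330 | 156 317 329 | 160 317 329 | 164 317 328 | 168 317 327 | 172 318 326 |
```

The head is at (0.473,−0.277,0.170), so the foot is on the pot floor (rod length checks at 178 mm, leaning about 24°). The pot hasn't moved and the gripper is clear. Handing in.

```bash
python3 -c "
from h import *
print(env.hand_in())"
```

```text
the job is handed in; nothing more can be done
None
```

I handed the job in at about 25 s: the rod was stood upright at the stop on a second try after it slipped from the fingers once, the cover sprang open, and the rod now stands foot down in the dark pot, released, with the pot still in place.

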